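# Fasten the service plate of the bakery counter

### The arm

A 6-joint arm with a two-finger parallel gripper is mounted at the origin on the work surface. World frame = base frame: x ahead of the robot, y to its left, z up, the work surface at z = 0. Lengths are in m, angles in rad, forces in N, time in s.
With the tool pointing down it reaches from about 0.4 to 0.825 m from the base axis. Payload 7 kg.
Tool frame: the origin (TCP) lies midway between the tips of the shut fingers; the grasp point (between the pads) lies 19 mm behind it; z points along the fingers, y is the line along which they close (so a half turn about z gives the same grasp; the last joint's range is limited). The gripper opens to 88 mm and grips with 3 to 60 N. Pads are 19 mm wide; open, the fingers measure 130 mm over their backs; the gripper's body (78 mm by 193 mm) begins 47 mm behind the grasp point.
Start: joints at [1.409, 0.359, 0.012, 0, -1.224, -0.288], TCP at [0.293, 0.608, 0.227] pointing down, gripper open.
Joint ranges: [-3.07, 3.07], [-1.43, 2.12], [-1.02, 1.25], [-3.03, 1.67], [-3.05, -0], [-3.03, 3.03]. Speed limits (rad/s): [2.39, 2.39, 3.01, 3.14, 3.14, 3.14].

### API

Orientations are given as [roll, pitch, yaw] about the fixed x, y, z axes, in that order (R = Rz(yaw) Ry(pitch) Rx(roll)).
In Python, from station import get_state, grab_frame, calibration, job_done, boxes_of, regions_of, spot_point gives the robot as it stands. The module is installed in compiled form; this text tells all that it offers.
- The arm moves only by the tool arm_command, never from a script. Its argument "commands" is a list of rows, each an object of numbers: "tx", "ty", "tz": the shift along the tool's x, y, z each as a share of 25 cm, from -1 to 1; "twist": the turn about the tool's z as a share of 180 degrees, from -1 to 1. A call has exactly 8 rows; each row is the pose to reach, as a shift and turn from the pose commanded when the call began, along the tool's axes at that moment, turning the shorter way round; what a row does not reach only later rows make up. A row lasts 1/12 s, in which the tool goes at most 41.7 mm and 7.16 degrees, less where a joint would pass 70% of its speed; a pose out of reach is approached as far as the arm can. A call with a number of a shift or a turn outside -1 to 1 is refused whole. A call with a gripper value outside its range is refused whole. "claw" is the opening, from 0 (shut) to 1 (fully open), set as the call begins (left out, the last holds). The fingers move at their own pace and stop on an object; "grip_force" is the grip in N (left out, the last holds). Time passes only in rows, so rows that repeat a pose let the fingers close, or fill a call up. It gives the time, the measured TCP pose, the force, the opening and the grip force at its end, in the units of the state.
- get_state(): the state, without advancing time (a new reading comes with each control period).
- grab_frame(name): name is "scene" or "top" or "wrist"; returns the picture (400x640x3 uint8, red, green, blue); there is no depth.
- calibration(name): a dict with "camera_matrix" (3x3 intrinsics, pixels), "extrinsics" (4x4, takes a point from camera to world coordinates). Camera axes: x right, y down, z forward; pixel columns grow to the right and rows downward; lengths in m; the calibration is good to about 2 mm. A picture is of the moment at which its call begins: read the wrist's pose just before it. calibration takes no time and is no camera call; for the wrist camera it gives the pose at the moment of the call.
- job_done(): hands the job in; it is judged then, once.
Trained networks look in the newest picture that a camera, given by its name, has taken for a name from the list of things; names that differ only in an ending like _2 or _b are one class to them, and where a whole thing is asked for, a point or a joint stands for the part that bears it (a point fixed in the world has none). Each returns a list of dicts, best first, with "score" (0 to 1); they miss things now and then, are a little off and sometimes report something else, mostly with a low value. They report only what shows in the picture. A call takes as long as a camera call.
- boxes_of(query, camera): "rect" ([left, top, right, bottom] in pixels, round what is visible of it).
- regions_of(query, camera): "region" (400x640 bool, what is visible of it) and "rect" ([left, top, right, bottom] in pixels, round what is visible of it).
- spot_point(query, camera): "uv" ([column, row] in pixels: a listed point, or the origin of a listed thing).
The state is a dict: "t": time; "q": joint angles; "qd": joint speeds; "joint_efforts": joint torques, N m; "eef_pos": TCP position; "ee_rot": TCP orientation; "force": force on the tool from outside, world axes, zero at the start; "moment": the same for the moment, N m; "width": finger opening in m; "gripper_force": force on a finger pad.
Only numpy, scipy, OpenCV 4.12 (cv2) and the standard library are available. Lean on these libraries where they do the work, as an engineer would, in place of code of your own. Each camera call takes 0.05 s, during which the arm holds its last target. There are 200 camera calls.

### The job

First clear every honey jar off the metal service plate and stand it upright on the wooden serving board. Then take the screwdriver and, with its bit pressed into each screw on the plate, turn the screw clockwise until it is fully home, without touching the screws with the fingers. Finally put the screwdriver back upright in its block, fully down, with all the jars still standing on the board, and leave the mug, the shaker and the napkin box where they are.

Things in the scene. Friction and masses are not known exactly. Their poses are not given: they have to be found in the camera images.
- plate: Flat aluminium service plate fixed in the counter, 180 x 220 x 5 mm (x, y, z). Origin: centre of its underside, on the counter (z = 0). Three screws stand on it: two near the corners of its +x edge, one in the middle near its -x edge.
- holder: Square wooden block fixed to the counter, 70 x 70 x 47 mm high, with a 20 mm square hole 42 mm deep straight down its middle. Origin: centre of the underside. Holds the screwdriver upright, bit down; the underside of the handle rests on the block's top.
- driver: Screwdriver, 0.12 kg, bit down in the holder, tip 13 mm above the counter. Origin: centre of the bit's tip; z runs up to the handle. Bit: blunt cross, 14 mm across, arms 2.5 mm thick, 8 mm long, along the driver's x and y. Round shank 9 mm thick from 8 to 34 mm above the tip. Black handle 28 x 28 mm square, from 34 to 96 mm above the tip, faces square to x and y.
- board: Flat wooden serving board fixed to the counter, 340 x 170 x 6 mm high (x, y, z), no rim. Origin: centre of the underside. The board and the holder stand to the left and right of the plate, either way round.
- jar1: Honey jar with a lid, 64 mm in diameter, 56 mm high, 0.2 to 0.42 kg, upright on the plate at the start. Origin: centre of its underside, z up. Two or three jars are there; None if absent.
- jar2: Honey jar with a lid, 64 mm in diameter, 56 mm high, 0.2 to 0.42 kg, upright on the plate at the start. Origin: centre of its underside, z up. Two or three jars are there; None if absent.
- jar3: Honey jar with a lid, 64 mm in diameter, 56 mm high, 0.2 to 0.42 kg, upright on the plate at the start. Origin: centre of its underside, z up. Two or three jars are there; None if absent.
- mount1: Rubber washer of screw 1, 32 mm in diameter and 2 mm thick, fixed on the plate, with all that it carries (the screw). Origin: centre of its underside, on the plate's top, on the screw's axis.
- screw1 (a joint): Turn of screw 1 (rad): grows as it is turned clockwise seen from above; starts at 0 to 1.8; stops at 2.6, where the head sits on its washer. The screw sinks 1.5 mm per radian, only by being turned; turning takes about 0.06 N m.
- screw1_head (a point): Centre of the top of the head of screw 1 (turns and sinks with it). Steel head 26 mm in diameter, 8 mm high, with a cross recess in its top: two grooves 6 mm wide and 5 mm deep, along this point's x and y axes, right across the head, so it looks the same after every quarter turn. The head's top is 10 mm above the plate when home, 13.9 mm at turn 0.
- mount2: Rubber washer of screw 2, 32 mm in diameter and 2 mm thick, fixed on the plate, with all that it carries (the screw). Origin: centre of its underside, on the plate's top, on the screw's axis.
- screw2 (a joint): Turn of screw 2 (rad): grows as it is turned clockwise seen from above; starts at 0 to 1.8; stops at 2.6, where the head sits on its washer. The screw sinks 1.5 mm per radian, only by being turned; turning takes about 0.06 N m.
- screw2_head (a point): Centre of the top of the head of screw 2 (turns and sinks with it). Steel head 26 mm in diameter, 8 mm high, with a cross recess in its top: two grooves 6 mm wide and 5 mm deep, along this point's x and y axes, right across the head, so it looks the same after every quarter turn. The head's top is 10 mm above the plate when home, 13.9 mm at turn 0.
- mount3: Rubber washer of screw 3, 32 mm in diameter and 2 mm thick, fixed on the plate, with all that it carries (the screw). Origin: centre of its underside, on the plate's top, on the screw's axis.
- screw3 (a joint): Turn of screw 3 (rad): grows as it is turned clockwise seen from above; starts at 0 to 1.8; stops at 2.6, where the head sits on its washer. The screw sinks 1.5 mm per radian, only by being turned; turning takes about 0.06 N m.
- screw3_head (a point): Centre of the top of the head of screw 3 (turns and sinks with it). Steel head 26 mm in diameter, 8 mm high, with a cross recess in its top: two grooves 6 mm wide and 5 mm deep, along this point's x and y axes, right across the head, so it looks the same after every quarter turn. The head's top is 10 mm above the plate when home, 13.9 mm at turn 0.
- mug: Bystander: white mug, 80 mm wide, 90 mm high, beyond the plate. Origin: centre of its underside.
- shaker: Bystander: steel shaker, 60 mm in diameter, 120 mm high, beyond the plate. Origin: centre of its underside.
- napkins: Bystander: empty wooden napkin box, 100 x 100 x 50 mm, beyond the plate. Origin: centre of its underside.

How it is judged:
On the way, in this order (a step that is already met when the one before it is completed fails the run):
1. every jar that is there stands upright on the board (x of jar1 in the frame of board between -0.16 and 0.16 m and y of jar1 in the frame of board between -0.075 and 0.075 m and z of jar1 in the frame of board between 0 and 0.012 m and angle between each of jar1, jar2, jar3's own z axis and vertical below 0.15 rad and linear speed of each of jar1, jar2, jar3 below 0.05 m/s and x of jar2 in the frame of board between -0.16 and 0.16 m and y of jar2 in the frame of board between -0.075 and 0.075 m and z of jar2 in the frame of board between 0 and 0.012 m and x of jar3 in the frame of board between -0.16 and 0.16 m and y of jar3 in the frame of board between -0.075 and 0.075 m and z of jar3 in the frame of board between 0 and 0.012 m), for 0.2 s.
2. every screw is driven home, to a turn of more than 2.35 rad (value of joint each of screw1, screw2, screw3 above 2.35 rad), for 0.2 s.
At the end, for the whole second after the job is handed in: Every jar stands upright (0.15 rad) and at rest on the board, its centre 10 mm or more inside the edges; every screw is turned past 2.35 of its 2.6 rad; the screwdriver stands in its block, upright within 0.12 rad, within 8 mm of the hole's centre in x and y, tip 7 to 18 mm above the counter (all of step 1 and all of step 2 and x of driver in the frame of holder between -0.008 and 0.008 m and y of driver in the frame of holder between -0.008 and 0.008 m and z of driver in the frame of holder between 0.007 and 0.018 m and angle between driver's own z axis and vertical below 0.12 rad); the robot touches nothing.
It fails at once if the fingers press on a screw (more than 3 N) (contact force between the fingers and mount1 above 3 N or contact force between the fingers and mount2 above 3 N or contact force between the fingers and mount3 above 3 N).
It fails at once if the mug, shaker or napkin box is moved more than 30 mm (distance of any of mug, shaker, napkins from where it was at the start of the episode above 0.03 m).
Of jar1, jar2, jar3 only 2 to 3 are there at a start; the rules pass over those that are not, and their reading is None.
At some moment in a run one of jar1, jar2, jar3 may be knocked a few centimetres aside while the robot is not near it.
It also fails if it takes over 208 s, if anything falls off the work surface, if the arm or the gripper's body presses on something with over 40 N, if the wrist force passes 120 N, or if a joint passes its speed limit or range.

## Working session

There is one attempt and no reset: what is moved stays moved. The work goes in short steps, Python scripts to look and compute and a tool call to move; the robot and the scene stay as the last step left them, time stands still between calls to the robot, and variables do not carry over. Pictures are saved under pics/ and viewed, at most 16 in all, crops included, and the job is handed in when it is done.

Besides the shell and the picture viewer there is one more tool, called after "Request:" by a JSON object that holds its "op" and its "data". arm_command: Moves the arm, as the interface text tells. Shift numbers are shares of 25 cm and turn numbers shares of 180 degrees, none past 1 either way. Its arguments: {"type":"object","properties":{"commands":{"type":"array"},"claw":{"type":"number"},"grip_force":{"type":"number"}},"required":["commands"]}

```bash
mkdir -p pics; cat > h.py <<'E'
import numpy as np, cv2
from station import *
def ray(cam,uv,z,c=None):
    c=c or calibration(cam);K=np.array(c["camera_matrix"]);T=np.array(c["extrinsics"])
    d=T[:3,:3]@np.linalg.inv(K)@np.array([uv[0],uv[1],1.]);o=T[:3,3]
    return o+d*(z-o[2])/d[2]
def save(cam,n):
    im=grab_frame(cam);cv2.imwrite("pics/"+n+".png",cv2.cvtColor(im,cv2.COLOR_RGB2BGR));return im
E
python3 - <<'E'
from h import *
s=get_state();print({k:np.round(v,3).tolist() for k,v in s.items()})
for c in("scene","top"): save(c,c+"0")
T=np.array(calibration("top")["extrinsics"]);print(T.round(3))
for q,z in(("plate",0),("holder",0),("driver",.013),("board",0),("jar1",.005),("mount1",.005),("screw1_head",.017),("mug",0),("shaker",0),("napkins",0)):
    for r in spot_point(q,"top"):
        if r["score"]>.3: print(q,round(r["score"],2),np.round(r["uv"],0),ray("top",r["uv"],z).round(3))
E
```

```text
{'t': 0.0, 'q': [1.409, 0.359, 0.011, -0.0, -1.224, -0.288], 'qd': [0.001, -0.0, 0.0, 0.002, 0.0, -0.001], 'joint_efforts': [-0.0, -58.272, 29.305, 6.997, 0.007, -0.0], 'eef_pos': [0.293, 0.607, 0.226], 'ee_rot': [3.14, -0.0, -0.45], 'force': [-0.312, 0.67, 0.852], 'moment': [0.052, -0.024, -0.017], 'gripper_force': 0.0, 'width': 0.088}
[[ 0.023 -0.983  0.183  0.433]
 [-0.999 -0.027 -0.021  0.019]
 [ 0.026 -0.182 -0.983  1.053]
 [ 0.     0.     0.     1.   ]]
plate 0.62 [322. 234.] [ 0.533 -0.022  0.   ]
holder 0.92 [448. 249.] [ 0.502 -0.355  0.   ]
holder 0.51 [175. 231.] [0.531 0.361 0.   ]
driver 0.67 [444. 246.] [ 0.507 -0.341  0.013]
board 0.87 [174. 228.] [0.538 0.364 0.   ]
jar1 0.88 [295. 230.] [0.541 0.048 0.005]
jar1 0.82 [324. 233.] [ 0.536 -0.029  0.005]
jar1 0.56 [352. 239.] [ 0.521 -0.101  0.005]
mount1 0.53 [360. 220.] [ 0.572 -0.121  0.005]
mount1 0.41 [322. 261.] [ 0.462 -0.023  0.005]
mount1 0.4 [296. 204.] [0.61  0.049 0.005]
screw1_head 0.47 [293. 230.] [0.539 0.054 0.017]
screw1_head 0.43 [293. 208.] [0.597 0.056 0.017]
mug 0.75 [267. 153.] [0.75 0.13 0.  ]
mug 0.51 [315. 143.] [0.78  0.002 0.   ]
shaker 0.78 [371. 154.] [ 0.755 -0.153  0.   ]
napkins 0.67 [313. 141.] [0.786 0.006 0.   ]
napkins 0.45 [320. 232.] [ 0.538 -0.017  0.   ]
```

View pics/top0.png

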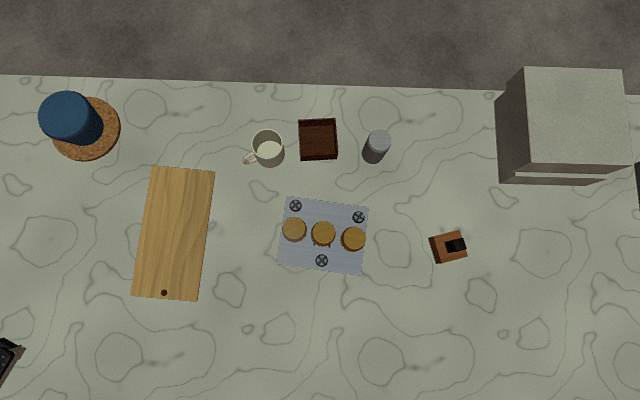

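View pics/scene0.png

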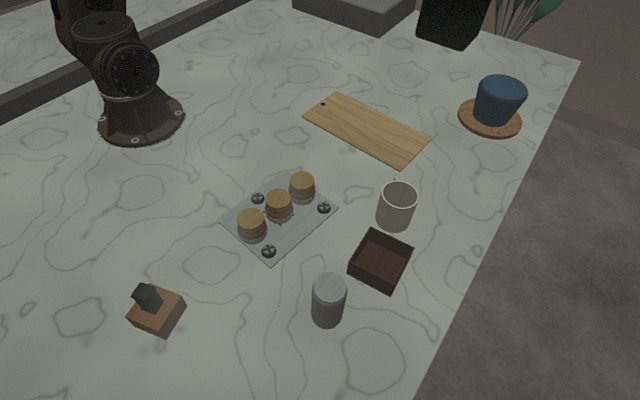

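The top picture shows jars at about (295,230), (323,233) and (352,239), and screws at (295,205), (359,217) and (321,260). The board is centred near (174,233) and the holder with the driver is near (448,247). The scene view agrees: three jars, the board to the left and the holder to the right.

```bash
cat >> h.py <<'E'
def plan(*wps,start=None):
    """each wp (x,y,z,yaw): print tx,ty,tz,twist shares, each as its own call"""
    s=get_state();p=np.array(s["eef_pos"]);y=s["ee_rot"][2]
    if start is not None:p=np.array(start[:3],float);y=start[3]
    for w in wps:
        d=np.array(w[:3])-p;a=(-(w[3]-y)+np.pi)%(2*np.pi)-np.pi
        v=np.array([d[0]*np.cos(y)+d[1]*np.sin(y),d[0]*np.sin(y)-d[1]*np.cos(y),-d[2]])/.25
        print("tx %.3f ty %.3f tz %.3f twist %.3f  rows %.1f"%(*v,a/np.pi,max(np.linalg.norm(d)/.0417,abs(np.degrees(a))/7.16)))
        p,y=np.array(w[:3]),w[3]
E
python3 - <<'E'
from h import *
b=np.array([ray("top",u,.006)[:2] for u in((150,165),(215,171),(198,301),(131,295))])
print("board",b.round(3).tolist(),b.mean(0).round(3),"yaw",np.arctan2(*(b[0]-b[3])[::-1]).round(3))
p=np.array([ray("top",u,.005)[:2] for u in((287,196),(369,208),(362,275),(277,262))])
print("plate",p.round(3).tolist(),p.mean(0).round(3),"yaw",np.arctan2(*(p[0]-p[3]+p[1]-p[2])[::-1]).round(3),np.arctan2(*(p[0]-p[1]+p[3]-p[2])[::-1])-np.pi/2)
for u in((294,229),(323,233),(353,238)):print("lid",ray("top",u,.061).round(3))
for u in((295,205),(359,217),(321,260)):print("screw",ray("top",u,.018).round(3))
plan((.40,.37,.26,-1.0),(.50,.13,.28,-1.74),(.50,-.02,.28,-1.74))
E
```

```text
board [[0.704, 0.44], [0.693, 0.266], [0.355, 0.286], [0.366, 0.454]] [0.53  0.361] yaw -0.043
plate [[0.63, 0.072], [0.604, -0.146], [0.429, -0.128], [0.457, 0.092]] [ 0.53  -0.027] yaw -0.108 -0.12311155100509374
lid [0.537 0.049 0.061]
lid [ 0.529 -0.023  0.061]
lid [ 0.519 -0.097  0.061]
screw [0.604 0.05  0.018]
screw [ 0.577 -0.118  0.018]
screw [ 0.464 -0.021  0.018]
tx 0.797 ty 0.671 tz -0.134 twist 0.175  rows 6.3
tx 1.024 ty 0.182 tz -0.080 twist 0.236  rows 6.3
tx 0.591 ty -0.101 tz -0.000 twist 0.000  rows 3.6
```

Request:
{"op": "arm_command", "data": {"commands": [{"tx": 0.8, "ty": 0.67, "tz": -0.13, "twist": 0.175}, {"tx": 0.8, "ty": 0.67, "tz": -0.13, "twist": 0.175}, {"tx": 0.8, "ty": 0.67, "tz": -0.13, "twist": 0.175}, {"tx": 0.8, "ty": 0.67, "tz": -0.13, "twist": 0.175}, {"tx": 0.8, "ty": 0.67, "tz": -0.13, "twist": 0.175}, {"tx": 0.8, "ty": 0.67, "tz": -0.13, "twist": 0.175}, {"tx": 0.8, "ty": 0.67, "tz": -0.13, "twist": 0.175}, {"tx": 0.8, "ty": 0.67, "tz": -0.13, "twist": 0.175}], "claw": 1}}

```text
t: 1.27
eef_pos: [0.402, 0.3674, 0.2604]
ee_rot: [-3.14, 0.001, -1.002]
force: [-0.4, 0.7, 0.1]
width: 0.0875
gripper_force: 0.0
```

Request:
{"op": "arm_command", "data": {"commands": [{"tx": 1, "ty": 0.18, "tz": -0.08, "twist": 0.218}, {"tx": 1, "ty": 0.18, "tz": -0.08, "twist": 0.218}, {"tx": 1, "ty": 0.18, "tz": -0.08, "twist": 0.218}, {"tx": 1, "ty": 0.18, "tz": -0.08, "twist": 0.218}, {"tx": 1, "ty": 0.18, "tz": -0.08, "twist": 0.218}, {"tx": 1, "ty": 0.18, "tz": -0.08, "twist": 0.218}, {"tx": 1, "ty": 0.18, "tz": -0.08, "twist": 0.218}, {"tx": 1, "ty": 0.18, "tz": -0.08, "twist": 0.218}]}}

```text
t: 1.93
eef_pos: [0.4989, 0.1337, 0.2792]
ee_rot: [-3.141, 0.0, -1.688]
force: [-0.2, 0.3, 0.9]
width: 0.0875
gripper_force: 0.0
```

Request:
{"op": "arm_command", "data": {"commands": [{"tx": 0.6, "ty": -0.1}, {"tx": 0.6, "ty": -0.1}, {"tx": 0.6, "ty": -0.1}, {"tx": 0.6, "ty": -0.1}, {"tx": 0.6, "ty": -0.1}, {"tx": 0.6, "ty": -0.1}, {"tx": 0.6, "ty": -0.1}, {"tx": 0.6, "ty": -0.1}]}}

```text
invalid input
```

Request:
{"op": "arm_command", "data": {"commands": [{"tx": 0.6, "ty": -0.07, "tz": 0, "twist": 0}, {"tx": 0.6, "ty": -0.07, "tz": 0, "twist": 0}, {"tx": 0.6, "ty": -0.07, "tz": 0, "twist": 0}, {"tx": 0.6, "ty": -0.07, "tz": 0, "twist": 0}, {"tx": 0.6, "ty": -0.07, "tz": 0, "twist": 0}, {"tx": 0.6, "ty": -0.07, "tz": 0, "twist": 0}, {"tx": 0.6, "ty": -0.07, "tz": 0, "twist": 0}, {"tx": 0.6, "ty": -0.07, "tz": 0, "twist": 0}]}}

```text
t: 2.6
eef_pos: [0.4986, -0.0142, 0.2789]
ee_rot: [3.141, 0.0, -1.683]
force: [0.2, -0.1, 0.1]
width: 0.0874
gripper_force: 0.0
```

```bash
python3 - <<'E'
from h import *
s=get_state();print(np.round(s["eef_pos"],4),s["ee_rot"],s["q"])
c=calibration("wrist");save("wrist","w0");print(np.round(c["extrinsics"],3))
for q,z in(("jar1",.005),("screw1_head",.017),("mount1",.005)):
    for r in spot_point(q,"wrist"):
        if r["score"]>.3: print(q,round(r["score"],2),np.round(r["uv"],0),ray("wrist",r["uv"],z,c).round(3))
for r in boxes_of("jar1","wrist"): print(r["score"],np.round(r["rect"]))
E
```

```text
[ 0.4986 -0.0142  0.2789] [ 3.14146057e+00  1.32060723e-04 -1.68251081e+00] [ 3.66099535e-01  3.25485321e-02 -2.81204991e-01 -1.87137947e-04
 -1.25709937e+00 -4.77756254e-01]
[[-0.994  0.107  0.029  0.49 ]
 [ 0.111  0.962  0.248 -0.08 ]
 [-0.001  0.249 -0.968  0.436]
 [ 0.     0.     0.     1.   ]]
jar1 0.98 [299. 167.] [ 0.528 -0.023  0.005]
jar1 0.94 [298. 216.] [0.539 0.053 0.005]
jar1 0.72 [297. 115.] [ 0.522 -0.098  0.005]
screw1_head 0.72 [256. 222.] [0.604 0.052 0.017]
screw1_head 0.69 [298. 216.] [0.538 0.05  0.017]
mount1 0.83 [257. 217.] [0.604 0.048 0.005]
mount1 0.58 [341. 164.] [ 0.465 -0.02   0.005]
mount1 0.57 [258. 106.] [ 0.575 -0.116  0.005]
0.94 [273.  89. 322. 136.]
0.94 [274. 194. 318. 248.]
0.8 [273. 145. 321. 191.]
```

View pics/w0.png

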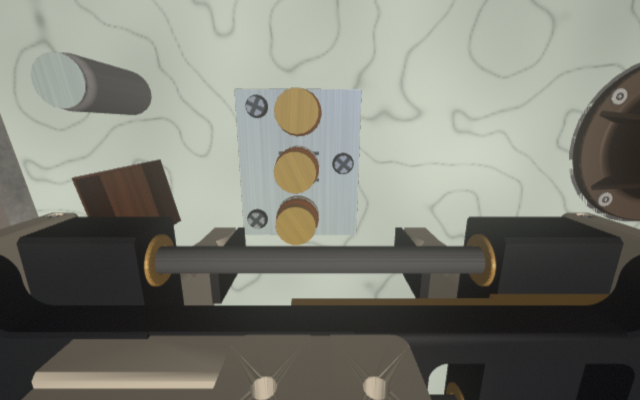

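The wrist view confirms this. The jars are at (298,216), (299,167) and (297,115), and the screws at (257,217), (343,163) and (257,106). The world positions agree with the top camera within a few mm.

```bash
cat >> h.py <<'E'
def calls(*cs,start=None):
    s=get_state();p=np.array(s["eef_pos"]);y=s["ee_rot"][2]
    if start is not None:p=np.array(start[:3],float);y=start[3]
    for c in cs:
        print("call from",p.round(4),round(y,3))
        for w in c: plan(w,start=(*p,y))
        p,y=np.array(c[-1][:3],float),c[-1][3]
E
python3 - <<'E'
from h import *
Y=-1.686;J=[(.538,.050),(.528,-.023),(.521,-.098)];B=[(.645,.356),(.53,.361),(.415,.366)]
st=[(*get_state()["eef_pos"],get_state()["ee_rot"][2])]
for j,b in zip(J,B):
    m=(j[0]*.4+b[0]*.6,j[1]*.4+b[1]*.6) 
    calls([(*j,.13,Y),(*j,.034,Y)],[(*j,.13,Y),(*m,.13,Y)],[(*b,.13,Y),(*b,.036,Y)],[(*b,.13,Y),(*m,.13,Y)],start=st[-1]);st.append((*m,.13,Y));print()
E
```

```text
call from [ 0.4985 -0.0148  0.279 ] -1.683
tx -0.275 ty -0.128 tz 0.596 twist 0.001  rows 4.0
tx -0.275 ty -0.128 tz 0.980 twist 0.001  rows 6.2
call from [0.538 0.05  0.034] -1.686
tx -0.000 ty 0.000 tz -0.384 twist 0.000  rows 2.3
tx -0.759 ty -0.171 tz -0.384 twist 0.000  rows 5.2
call from [0.6022 0.2336 0.13  ] -1.686
tx -0.506 ty -0.114 tz -0.000 twist 0.000  rows 3.1
tx -0.506 ty -0.114 tz 0.376 twist 0.000  rows 3.8
call from [0.645 0.356 0.036] -1.686
tx -0.000 ty 0.000 tz -0.376 twist 0.000  rows 2.3
tx 0.506 ty 0.114 tz -0.376 twist 0.000  rows 3.8

call from [0.6022 0.2336 0.13  ] -1.686
tx 1.054 ty 0.177 tz -0.000 twist 0.000  rows 6.4
tx 1.054 ty 0.177 tz 0.384 twist 0.000  rows 6.8
call from [ 0.528 -0.023  0.034] -1.686
tx -0.000 ty 0.000 tz -0.384 twist 0.000  rows 2.3
tx -0.916 ty 0.101 tz -0.384 twist 0.000  rows 6.0
call from [0.5292 0.2074 0.13  ] -1.686
tx -0.611 ty 0.067 tz -0.000 twist 0.000  rows 3.7
tx -0.611 ty 0.067 tz 0.376 twist 0.000  rows 4.3
call from [0.53  0.361 0.036] -1.686
tx -0.000 ty 0.000 tz -0.376 twist 0.000  rows 2.3
tx 0.611 ty -0.067 tz -0.376 twist 0.000  rows 4.3

call from [0.5292 0.2074 0.13  ] -1.686
tx 1.217 ty -0.108 tz -0.000 twist 0.000  rows 7.3
tx 1.217 ty -0.108 tz 0.384 twist 0.000  rows 7.7
call from [ 0.521 -0.098  0.034] -1.686
tx -0.000 ty 0.000 tz -0.384 twist 0.000  rows 2.3
tx -1.077 ty 0.381 tz -0.384 twist 0.000  rows 7.2
call from [0.4574 0.1804 0.13  ] -1.686
tx -0.718 ty 0.254 tz -0.000 twist 0.000  rows 4.6
tx -0.718 ty 0.254 tz 0.376 twist 0.000  rows 5.1
call from [0.415 0.366 0.036] -1.686
tx -0.000 ty 0.000 tz -0.376 twist 0.000  rows 2.3
tx 0.718 ty -0.254 tz -0.376 twist 0.000  rows 5.1
```

Request:
{"op": "arm_command", "data": {"commands": [{"tx": -0.275, "ty": -0.128, "tz": 0.6, "twist": 0.001}, {"tx": -0.275, "ty": -0.128, "tz": 0.6, "twist": 0.001}, {"tx": -0.275, "ty": -0.128, "tz": 0.6, "twist": 0.001}, {"tx": -0.275, "ty": -0.128, "tz": 0.6, "twist": 0.001}, {"tx": -0.275, "ty": -0.128, "tz": 0.6, "twist": 0.001}, {"tx": -0.275, "ty": -0.128, "tz": 0.98, "twist": 0.001}, {"tx": -0.275, "ty": -0.128, "tz": 0.98, "twist": 0.001}, {"tx": -0.275, "ty": -0.128, "tz": 0.98, "twist": 0.001}]}}

```text
t: 3.52
eef_pos: [0.535, 0.0483, 0.0294]
ee_rot: [3.136, -0.003, -1.688]
force: [-1.3, -1.4, -0.7]
width: 0.0877
gripper_force: 0.0
```

Request:
{"op": "arm_command", "data": {"commands": [{"tx": 0, "ty": 0, "tz": 0, "twist": 0}, {"tx": 0, "ty": 0, "tz": 0, "twist": 0}, {"tx": 0, "ty": 0, "tz": 0, "twist": 0}, {"tx": 0, "ty": 0, "tz": 0, "twist": 0}, {"tx": 0, "ty": 0, "tz": 0, "twist": 0}, {"tx": 0, "ty": 0, "tz": 0, "twist": 0}, {"tx": 0, "ty": 0, "tz": 0, "twist": 0}, {"tx": 0, "ty": 0, "tz": 0, "twist": 0}], "claw": 0, "grip_force": 30}}

```text
t: 4.18
eef_pos: [0.5392, 0.0495, 0.0357]
ee_rot: [-3.139, 0.001, -1.687]
force: [-0.8, 0.5, 7.7]
width: 0.056
gripper_force: 29.1
```

Request:
{"op": "arm_command", "data": {"commands": [{"tx": 0, "ty": 0, "tz": -0.15, "twist": 0}, {"tx": 0, "ty": 0, "tz": -0.38, "twist": 0}, {"tx": 0, "ty": 0, "tz": -0.38, "twist": 0}, {"tx": -0.76, "ty": -0.17, "tz": -0.38, "twist": 0}, {"tx": -0.76, "ty": -0.17, "tz": -0.38, "twist": 0}, {"tx": -0.76, "ty": -0.17, "tz": -0.38, "twist": 0}, {"tx": -0.76, "ty": -0.17, "tz": -0.38, "twist": 0}, {"tx": -0.76, "ty": -0.17, "tz": -0.38, "twist": 0}]}}

```text
t: 4.85
eef_pos: [0.6029, 0.2359, 0.129]
ee_rot: [-3.141, 0.001, -1.687]
force: [0.2, 0.0, -3.6]
width: 0.0561
gripper_force: 30.2
```

Request:
{"op": "arm_command", "data": {"commands": [{"tx": -0.506, "ty": -0.114, "tz": 0, "twist": 0}, {"tx": -0.506, "ty": -0.114, "tz": 0, "twist": 0}, {"tx": -0.506, "ty": -0.114, "tz": 0, "twist": 0}, {"tx": -0.506, "ty": -0.114, "tz": 0, "twist": 0}, {"tx": -0.506, "ty": -0.114, "tz": 0.15, "twist": 0}, {"tx": -0.506, "ty": -0.114, "tz": 0.29, "twist": 0}, {"tx": -0.506, "ty": -0.114, "tz": 0.37, "twist": 0}, {"tx": -0.506, "ty": -0.114, "tz": 0.37, "twist": 0}]}}

```text
t: 5.52
eef_pos: [0.6437, 0.3544, 0.0345]
ee_rot: [3.139, -0.003, -1.687]
force: [0.1, -0.4, -2.7]
width: 0.0578
gripper_force: 25.6
```

Request:
{"op": "arm_command", "data": {"commands": [{"tx": 0, "ty": 0, "tz": 0, "twist": 0}, {"tx": 0, "ty": 0, "tz": 0, "twist": 0}, {"tx": 0, "ty": 0, "tz": 0, "twist": 0}, {"tx": 0, "ty": 0, "tz": 0, "twist": 0}, {"tx": 0, "ty": 0, "tz": -0.15, "twist": 0}, {"tx": 0, "ty": 0, "tz": -0.376, "twist": 0}, {"tx": 0, "ty": 0, "tz": -0.376, "twist": 0}, {"tx": 0.3, "ty": 0.05, "tz": -0.376, "twist": 0}], "claw": 0.95}}

```text
t: 6.18
eef_pos: [0.6381, 0.3213, 0.1364]
ee_rot: [-3.132, 0.007, -1.683]
force: [2.3, -0.0, -0.9]
width: 0.0833
gripper_force: 0.0
```

Request:
{"op": "arm_command", "data": {"commands": [{"tx": 0.7, "ty": 0.16, "tz": -0.1, "twist": 0}, {"tx": 0.7, "ty": 0.16, "tz": -0.1, "twist": 0}, {"tx": 0.7, "ty": 0.16, "tz": -0.1, "twist": 0}, {"tx": 0.7, "ty": 0.16, "tz": -0.1, "twist": 0}, {"tx": 0.7, "ty": 0.16, "tz": -0.1, "twist": 0}, {"tx": 0.7, "ty": 0.16, "tz": -0.1, "twist": 0}, {"tx": 0.7, "ty": 0.16, "tz": -0.1, "twist": 0}, {"tx": 0.7, "ty": 0.16, "tz": -0.1, "twist": 0}]}}

```text
t: 6.85
eef_pos: [0.5743, 0.1464, 0.1561]
ee_rot: [-3.141, 0.001, -1.688]
force: [-0.1, -0.2, 0.5]
width: 0.0832
gripper_force: 0.0
```

```bash
python3 - <<'E'
from h import *
save("top","t1")
for r in spot_point("jar1","top"):
    if r["score"]>.3: print(round(r["score"],2),np.round(r["uv"],0),ray("top",r["uv"],.006).round(3))
Y=-1.686;j=(.528,-.023)
calls([(*j,.15,Y),(*j,.034,Y)])
E
```

```text
0.97 [353. 239.] [ 0.52  -0.104  0.006]
0.66 [328. 233.] [ 0.535 -0.037  0.006]
call from [0.5741 0.1468 0.1554] -1.687
tx 0.696 ty 0.104 tz 0.021 twist -0.000  rows 4.2
tx 0.696 ty 0.104 tz 0.485 twist -0.000  rows 5.1
```

View pics/t1.png

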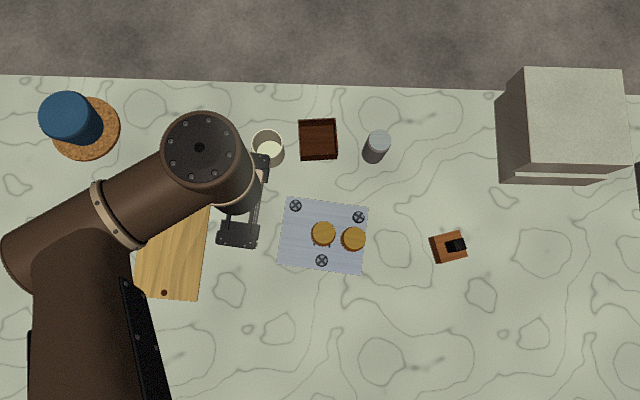

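The arm hides the placed jar. Jars B at (323,233) and C at (353,238) are where they were, so I'm taking B next.

Request:
{"op": "arm_command", "data": {"commands": [{"tx": 0.696, "ty": 0.104, "tz": 0.02, "twist": 0}, {"tx": 0.696, "ty": 0.104, "tz": 0.02, "twist": 0}, {"tx": 0.696, "ty": 0.104, "tz": 0.02, "twist": 0}, {"tx": 0.696, "ty": 0.104, "tz": 0.02, "twist": 0}, {"tx": 0.696, "ty": 0.104, "tz": 0.1, "twist": 0}, {"tx": 0.696, "ty": 0.104, "tz": 0.25, "twist": 0}, {"tx": 0.696, "ty": 0.104, "tz": 0.4, "twist": 0}, {"tx": 0.696, "ty": 0.104, "tz": 0.485, "twist": 0}], "claw": 1}}

```text
t: 7.62
eef_pos: [0.5262, -0.0239, 0.0309]
ee_rot: [3.139, -0.001, -1.688]
force: [-0.2, -0.2, -0.1]
width: 0.0872
gripper_force: 0.0
```

Request:
{"op": "arm_command", "data": {"commands": [{"tx": 0, "ty": 0, "tz": 0, "twist": 0}, {"tx": 0, "ty": 0, "tz": 0, "twist": 0}, {"tx": 0, "ty": 0, "tz": 0, "twist": 0}, {"tx": 0, "ty": 0, "tz": 0, "twist": 0}, {"tx": 0, "ty": 0, "tz": 0, "twist": 0}, {"tx": 0, "ty": 0, "tz": 0, "twist": 0}, {"tx": 0, "ty": 0, "tz": 0, "twist": 0}, {"tx": 0, "ty": 0, "tz": 0, "twist": 0}], "claw": 0, "grip_force": 30}}

```text
t: 8.28
eef_pos: [0.5291, -0.0233, 0.0359]
ee_rot: [-3.138, 0.001, -1.687]
force: [0.3, 2.1, 6.7]
width: 0.0559
gripper_force: 29.3
```

Request:
{"op": "arm_command", "data": {"commands": [{"tx": 0, "ty": 0, "tz": -0.15, "twist": 0}, {"tx": 0, "ty": 0, "tz": -0.38, "twist": 0}, {"tx": 0, "ty": 0, "tz": -0.38, "twist": 0}, {"tx": -0.916, "ty": 0.1, "tz": -0.38, "twist": 0}, {"tx": -0.916, "ty": 0.1, "tz": -0.38, "twist": 0}, {"tx": -0.916, "ty": 0.1, "tz": -0.38, "twist": 0}, {"tx": -0.916, "ty": 0.1, "tz": -0.38, "twist": 0}, {"tx": -0.916, "ty": 0.1, "tz": -0.38, "twist": 0}]}}

```text
t: 8.95
eef_pos: [0.5284, 0.186, 0.1295]
ee_rot: [3.141, 0.0, -1.688]
force: [1.4, 0.3, -2.8]
width: 0.0564
gripper_force: 30.2
```

```bash
python3 - <<'E'
from h import *
c=calibration("wrist");save("wrist","w1")
for r in spot_point("jar1","wrist"):
    if r["score"]>.3: print(round(r["score"],2),np.round(r["uv"],0),ray("wrist",r["uv"],.006,c).round(3))
Y=-1.686;j=(.53,.361)
calls([(*j,.13,Y),(*j,.036,Y)])
E
```

```text
0.78 [321. 225.] [0.53  0.219 0.006]
call from [0.5295 0.1896 0.1295] -1.683
tx -0.681 ty 0.075 tz -0.002 twist 0.001  rows 4.1
tx -0.681 ty 0.075 tz 0.374 twist 0.001  rows 4.7
```

View pics/w1.png

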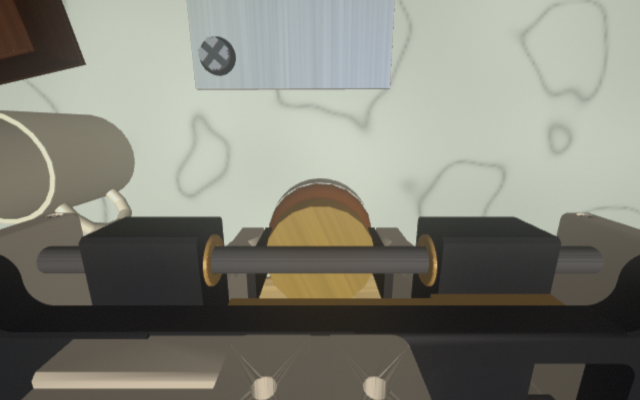

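Jar B is held at (320,240), and the mug is clear on the left. I'm placing it now.

Request:
{"op": "arm_command", "data": {"commands": [{"tx": -0.68, "ty": 0.075, "tz": 0, "twist": 0}, {"tx": -0.68, "ty": 0.075, "tz": 0, "twist": 0}, {"tx": -0.68, "ty": 0.075, "tz": 0, "twist": 0}, {"tx": -0.68, "ty": 0.075, "tz": 0, "twist": 0}, {"tx": -0.68, "ty": 0.075, "tz": 0.12, "twist": 0}, {"tx": -0.68, "ty": 0.075, "tz": 0.27, "twist": 0}, {"tx": -0.68, "ty": 0.075, "tz": 0.367, "twist": 0}, {"tx": -0.68, "ty": 0.075, "tz": 0.367, "twist": 0}]}}

```text
t: 9.72
eef_pos: [0.5288, 0.3545, 0.0343]
ee_rot: [3.139, -0.004, -1.687]
force: [-0.4, -0.1, -2.7]
width: 0.0582
gripper_force: 25.7
```

Request:
{"op": "arm_command", "data": {"commands": [{"tx": 0, "ty": 0, "tz": 0, "twist": 0}, {"tx": 0, "ty": 0, "tz": 0, "twist": 0}, {"tx": 0, "ty": 0, "tz": 0, "twist": 0}, {"tx": 0, "ty": 0, "tz": 0, "twist": 0}, {"tx": 0, "ty": 0, "tz": -0.15, "twist": 0}, {"tx": 0, "ty": 0, "tz": -0.376, "twist": 0}, {"tx": 0, "ty": 0, "tz": -0.4, "twist": 0}, {"tx": 0.3, "ty": 0, "tz": -0.4, "twist": 0}], "claw": 0.92}}

```text
t: 10.38
eef_pos: [0.5299, 0.3207, 0.1443]
ee_rot: [-3.132, 0.009, -1.683]
force: [2.8, 0.2, 0.3]
width: 0.0803
gripper_force: 0.0
```

Request:
{"op": "arm_command", "data": {"commands": [{"tx": 1, "ty": 0, "tz": 0, "twist": 0}, {"tx": 1, "ty": 0, "tz": 0, "twist": 0}, {"tx": 1, "ty": 0, "tz": 0, "twist": 0}, {"tx": 1, "ty": 0, "tz": 0, "twist": 0}, {"tx": 1, "ty": 0, "tz": 0, "twist": 0}, {"tx": 1, "ty": 0, "tz": 0, "twist": 0}, {"tx": 1, "ty": 0, "tz": 0, "twist": 0}, {"tx": 1, "ty": 0, "tz": 0, "twist": 0}]}}

```text
t: 11.05
eef_pos: [0.4963, 0.0637, 0.1386]
ee_rot: [-3.14, 0.001, -1.691]
force: [0.2, 0.4, -0.2]
width: 0.0805
gripper_force: 0.0
```

```bash
python3 - <<'E'
from h import *
save("scene","s2")
print(get_state()["ee_rot"])
for r in spot_point("jar1","scene"):
    if r["score"]>.3: print(round(r["score"],2),np.round(r["uv"],0),ray("scene",r["uv"],.006).round(3))
Y=-1.686;j=(.521,-.098)
calls([(*j,.15,Y),(*j,.034,Y)])
E
```

```text
[-3.13989359e+00  1.15879443e-03 -1.68972300e+00]
0.96 [363. 128.] [0.53  0.353 0.006]
0.9 [251. 230.] [ 0.511 -0.099  0.006]
0.64 [401. 141.] [0.641 0.369 0.006]
call from [0.497  0.0659 0.1384] -1.688
tx 0.640 ty -0.172 tz -0.047 twist -0.001  rows 4.0
tx 0.640 ty -0.172 tz 0.417 twist -0.001  rows 4.7
```

View pics/s2.png

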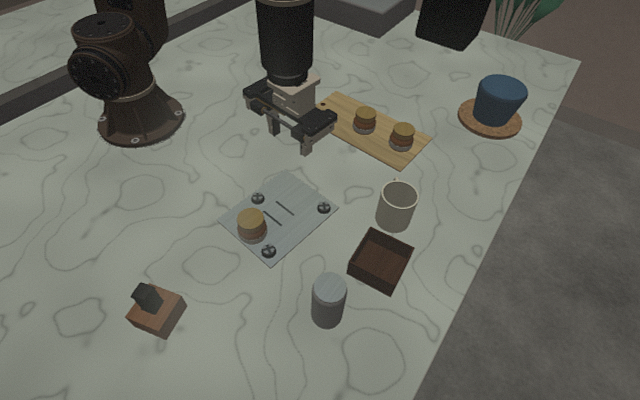

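Two jars stand on the board at (365,120) and (402,134). The last is still on the plate at (251,225), so I'm fetching it.

Request:
{"op": "arm_command", "data": {"commands": [{"tx": 0.64, "ty": -0.172, "tz": -0.05, "twist": 0}, {"tx": 0.64, "ty": -0.172, "tz": -0.05, "twist": 0}, {"tx": 0.64, "ty": -0.172, "tz": -0.05, "twist": 0}, {"tx": 0.64, "ty": -0.172, "tz": -0.05, "twist": 0}, {"tx": 0.64, "ty": -0.172, "tz": 0.05, "twist": 0}, {"tx": 0.64, "ty": -0.172, "tz": 0.2, "twist": 0}, {"tx": 0.64, "ty": -0.172, "tz": 0.35, "twist": 0}, {"tx": 0.64, "ty": -0.172, "tz": 0.417, "twist": 0}], "claw": 1}}

```text
t: 11.82
eef_pos: [0.5189, -0.0975, 0.0295]
ee_rot: [3.138, -0.0, -1.688]
force: [-0.9, 0.2, -0.3]
width: 0.0875
gripper_force: 0.0
```

Request:
{"op": "arm_command", "data": {"commands": [{"tx": 0, "ty": 0, "tz": 0, "twist": 0}, {"tx": 0, "ty": 0, "tz": 0, "twist": 0}, {"tx": 0, "ty": 0, "tz": 0, "twist": 0}, {"tx": 0, "ty": 0, "tz": 0, "twist": 0}, {"tx": 0, "ty": 0, "tz": 0, "twist": 0}, {"tx": 0, "ty": 0, "tz": 0, "twist": 0}, {"tx": 0, "ty": 0, "tz": 0, "twist": 0}, {"tx": 0, "ty": 0, "tz": 0, "twist": 0}], "claw": 0, "grip_force": 30}}

```text
t: 12.48
eef_pos: [0.5209, -0.0977, 0.0346]
ee_rot: [-3.14, 0.001, -1.687]
force: [-2.3, 3.7, 8.0]
width: 0.056
gripper_force: 28.3
```

Request:
{"op": "arm_command", "data": {"commands": [{"tx": 0, "ty": 0, "tz": -0.15, "twist": 0}, {"tx": 0, "ty": 0, "tz": -0.38, "twist": 0}, {"tx": 0, "ty": 0, "tz": -0.38, "twist": 0}, {"tx": -0.9, "ty": 0.32, "tz": -0.38, "twist": 0}, {"tx": -0.9, "ty": 0.32, "tz": -0.38, "twist": 0}, {"tx": -0.9, "ty": 0.32, "tz": -0.38, "twist": 0}, {"tx": -0.9, "ty": 0.32, "tz": -0.38, "twist": 0}, {"tx": -0.9, "ty": 0.32, "tz": -0.38, "twist": 0}]}}

```text
t: 13.15
eef_pos: [0.4732, 0.1065, 0.1287]
ee_rot: [-3.141, 0.001, -1.689]
force: [1.1, 0.8, -3.3]
width: 0.0559
gripper_force: 28.4
```

```bash
python3 - <<'E'
from h import *
save("top","t2")
for r in spot_point("jar1","top"):
    if r["score"]>.3: print(round(r["score"],2),np.round(r["uv"],0),ray("top",r["uv"],.006).round(3))
Y=-1.686;j=(.415,.366)
calls([(*j,.13,Y),(*j,.036,Y)])
E
```

```text
0.92 [179. 188.] [0.645 0.357 0.006]
0.85 [181. 228.] [0.539 0.344 0.006]
0.6 [269. 254.] [0.476 0.113 0.006]
call from [0.4736 0.11   0.129 ] -1.682
tx -0.991 ty 0.347 tz -0.004 twist 0.001  rows 6.3
tx -0.991 ty 0.347 tz 0.372 twist 0.001  rows 6.7
```

Request:
{"op": "arm_command", "data": {"commands": [{"tx": -0.99, "ty": 0.345, "tz": 0, "twist": 0}, {"tx": -0.99, "ty": 0.345, "tz": 0, "twist": 0}, {"tx": -0.99, "ty": 0.345, "tz": 0, "twist": 0}, {"tx": -0.99, "ty": 0.345, "tz": 0, "twist": 0}, {"tx": -0.99, "ty": 0.345, "tz": 0, "twist": 0}, {"tx": -0.99, "ty": 0.345, "tz": 0, "twist": 0}, {"tx": -0.99, "ty": 0.345, "tz": 0, "twist": 0}, {"tx": -0.99, "ty": 0.345, "tz": 0, "twist": 0}]}}

```text
t: 13.92
eef_pos: [0.4167, 0.3642, 0.1282]
ee_rot: [-3.141, 0.001, -1.684]
force: [0.3, -0.8, -3.7]
width: 0.0562
gripper_force: 28.8
```

Request:
{"op": "arm_command", "data": {"commands": [{"tx": 0, "ty": 0, "tz": 0.12, "twist": 0}, {"tx": 0, "ty": 0, "tz": 0.25, "twist": 0}, {"tx": 0, "ty": 0, "tz": 0.33, "twist": 0}, {"tx": 0, "ty": 0, "tz": 0.368, "twist": 0}, {"tx": 0, "ty": 0, "tz": 0.368, "twist": 0}, {"tx": 0, "ty": 0, "tz": 0.368, "twist": 0}, {"tx": 0, "ty": 0, "tz": 0.368, "twist": 0}, {"tx": 0, "ty": 0, "tz": 0.368, "twist": 0}]}}

```text
t: 14.58
eef_pos: [0.4177, 0.3609, 0.0369]
ee_rot: [-3.141, 0.001, -1.688]
force: [1.1, -0.7, -3.6]
width: 0.0561
gripper_force: 30.3
```

Request:
{"op": "arm_command", "data": {"commands": [{"tx": 0, "ty": 0, "tz": 0, "twist": 0}, {"tx": 0, "ty": 0, "tz": 0, "twist": 0}, {"tx": 0, "ty": 0, "tz": 0, "twist": 0}, {"tx": 0, "ty": 0, "tz": 0, "twist": 0}, {"tx": 0, "ty": 0, "tz": -0.15, "twist": 0}, {"tx": 0, "ty": 0, "tz": -0.376, "twist": 0}, {"tx": 0, "ty": 0, "tz": -0.6, "twist": 0}, {"tx": 0.3, "ty": 0, "tz": -0.6, "twist": 0}], "claw": 0.92}}

```text
t: 15.25
eef_pos: [0.4163, 0.3285, 0.1784]
ee_rot: [-3.135, 0.008, -1.684]
force: [2.5, 1.6, 1.9]
width: 0.0808
gripper_force: 0.0
```

Request:
{"op": "arm_command", "data": {"commands": [{"tx": 1, "ty": -0.27, "tz": -0.2, "twist": 0}, {"tx": 1, "ty": -0.27, "tz": -0.2, "twist": 0}, {"tx": 1, "ty": -0.27, "tz": -0.2, "twist": 0}, {"tx": 1, "ty": -0.27, "tz": -0.2, "twist": 0}, {"tx": 1, "ty": -0.27, "tz": -0.2, "twist": 0}, {"tx": 1, "ty": -0.27, "tz": -0.2, "twist": 0}, {"tx": 1, "ty": -0.27, "tz": -0.2, "twist": 0}, {"tx": 1, "ty": -0.27, "tz": -0.2, "twist": 0}]}}

```text
t: 15.92
eef_pos: [0.451, 0.0635, 0.2234]
ee_rot: [-3.14, 0.001, -1.691]
force: [0.3, -0.1, -0.4]
width: 0.0804
gripper_force: 0.0
```

```bash
python3 - <<'E'
from h import *
save("top","t3")
for r in spot_point("jar1","top"):
    if r["score"]>.3: print(round(r["score"],2),np.round(r["uv"],0),ray("top",r["uv"],.006).round(3))
calls([(.53,-.02,.22,-1.686)])
E
```

```text
0.94 [178. 190.] [0.638 0.359 0.006]
0.89 [179. 226.] [0.543 0.349 0.006]
0.49 [174. 274.] [0.419 0.351 0.006]
call from [0.4508 0.0657 0.2225] -1.69
tx 0.303 ty -0.355 tz 0.010 twist -0.001  rows 2.8
```

Request:
{"op": "arm_command", "data": {"commands": [{"tx": 0.16, "ty": -0.29, "tz": 0.09, "twist": 0}, {"tx": 0.16, "ty": -0.29, "tz": 0.09, "twist": 0}, {"tx": 0.16, "ty": -0.29, "tz": 0.09, "twist": 0}, {"tx": 0.16, "ty": -0.29, "tz": 0.09, "twist": 0}, {"tx": 0.16, "ty": -0.29, "tz": 0.09, "twist": 0}, {"tx": 0.16, "ty": -0.29, "tz": 0.09, "twist": 0}, {"tx": 0.16, "ty": -0.29, "tz": 0.09, "twist": 0}, {"tx": 0.16, "ty": -0.29, "tz": 0.09, "twist": 0}]}}

```text
t: 16.68
eef_pos: [0.5177, 0.0189, 0.2004]
ee_rot: [-3.14, 0.001, -1.686]
force: [-1.2, 1.0, 0.1]
width: 0.0807
gripper_force: 0.0
```

```bash
python3 - <<'E'
from h import *
s=get_state();print(np.round(s["eef_pos"],4),np.round(s["ee_rot"],3))
c=calibration("wrist");im=save("wrist","w2");np.save("w2cal.npy",c,allow_pickle=True)
for q,z in(("screw1_head",.017),("mount1",.005)):
    for r in spot_point(q,"wrist"):
        if r["score"]>.3: print(q,round(r["score"],2),np.round(r["uv"],1),ray("wrist",r["uv"],z,c).round(4))
for r in boxes_of("screw1_head","wrist"): print(r["score"],np.round(r["rect"]))
E
```

```text
[0.5177 0.0189 0.2004] [-3.140e+00  1.000e-03 -1.686e+00]
screw1_head 0.56 [251.3 213.3] [0.6056 0.0481 0.017 ]
mount1 0.8 [253.7 213.1] [0.6059 0.0515 0.005 ]
mount1 0.73 [360.2 141.3] [ 0.4632 -0.0229  0.005 ]
mount1 0.7 [254.5  68.3] [ 0.5756 -0.1174  0.005 ]
0.8 [242. 203. 263. 224.]
```

View pics/w2.png

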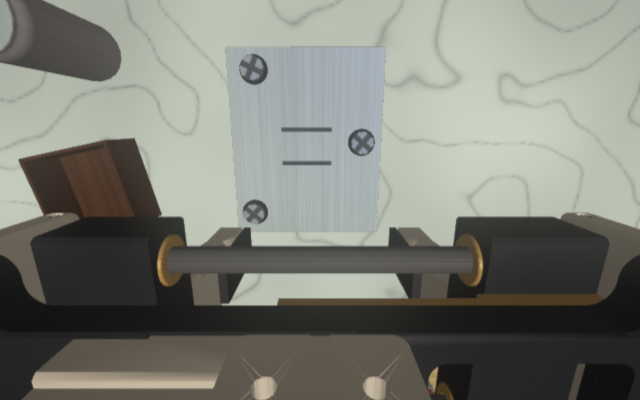

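```bash
cat >> h.py <<'E'
def patch(im,c,ctr,z,half=.02,n=260):
    """world-aligned: image right = -y world, up = +x world"""
    K=np.array(c["camera_matrix"]);Ti=np.linalg.inv(np.array(c["extrinsics"]))
    g=(np.arange(n)-n/2+.5)/n*2*half
    X=ctr[0]-g[:,None]+0*g[None];Yw=ctr[1]-g[None]+0*g[:,None]
    P=np.stack([X,Yw,0*X+z,0*X+1],-1)@Ti.T;uv=P[...,:3]@K.T;uv=(uv[...,:2]/uv[...,2:]).astype(np.float32)
    return cv2.remap(im,uv[...,0],uv[...,1],cv2.INTER_CUBIC)
E
python3 - <<'E'
from h import *
im=cv2.imread("pics/w2.png");c=np.load("w2cal.npy",allow_pickle=True).item()
S=[ray("wrist",u,.017,c)[:2] for u in((255,212),(253,69),(361.5,142))];print(np.round(S,4))
cv2.imwrite("pics/p2.png",np.hstack([patch(im,c,s,.017) for s in S]))
E
```

```text
[[ 0.6007  0.047 ]
 [ 0.5751 -0.1145]
 [ 0.4633 -0.0228]]
```

View pics/p2.png

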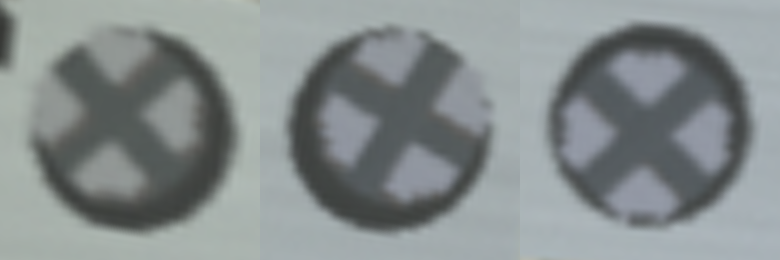

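The rectified patches show the three cross recesses cleanly, with centres near (113,118), (405,115) and (647,132). I'm fitting their centres and angles while moving on to the holder.

Request:
{"op": "arm_command", "data": {"commands": [{"tx": 0.9, "ty": -0.05, "tz": -0.1, "twist": 0}, {"tx": 0.9, "ty": -0.05, "tz": -0.1, "twist": 0}, {"tx": 0.9, "ty": -0.05, "tz": -0.1, "twist": 0}, {"tx": 0.9, "ty": -0.05, "tz": -0.1, "twist": 0}, {"tx": 0.9, "ty": -0.05, "tz": -0.1, "twist": 0}, {"tx": 0.9, "ty": -0.05, "tz": -0.1, "twist": 0}, {"tx": 0.9, "ty": -0.05, "tz": -0.1, "twist": 0}, {"tx": 0.9, "ty": -0.05, "tz": -0.1, "twist": 0}], "claw": 0.7}}

```text
t: 17.55
eef_pos: [0.5039, -0.208, 0.2247]
ee_rot: [-3.142, 0.0, -1.69]
force: [0.6, 0.1, 0.4]
width: 0.0613
gripper_force: 0.0
```

Request:
{"op": "arm_command", "data": {"commands": [{"tx": 0.36, "ty": -0.05, "tz": 0, "twist": 0}, {"tx": 0.36, "ty": -0.05, "tz": 0, "twist": 0}, {"tx": 0.36, "ty": -0.05, "tz": 0, "twist": 0}, {"tx": 0.36, "ty": -0.05, "tz": 0, "twist": 0}, {"tx": 0.36, "ty": -0.05, "tz": 0, "twist": 0}, {"tx": 0.36, "ty": -0.05, "tz": 0, "twist": 0}, {"tx": 0.36, "ty": -0.05, "tz": 0, "twist": 0}, {"tx": 0.36, "ty": -0.05, "tz": 0, "twist": 0}]}}

```text
t: 18.22
eef_pos: [0.5064, -0.2966, 0.225]
ee_rot: [-3.141, 0.0, -1.686]
force: [-0.1, 0.8, -0.5]
width: 0.061
gripper_force: 0.0
```

```bash
cat >> h.py <<'E'
def fit_head(im,c,ctr,z=.017):
    """centre (world) and angle in (-45,45] deg (from world +x, ccw) of the cross"""
    n=200;half=.02
    g=cv2.cvtColor(patch(im,c,ctr,z,half,n),cv2.COLOR_BGR2GRAY).astype(float)
    v=(np.arange(n)-n/2+.5)/n*2*half; dx=-v[:,None]+0*v; dy=-v[None]+0*v[:,None]
    best=None
    for step,rng,an in((.001,.006,6),(.0003,.0012,2)):
        b0=best or (0,0,0,0); an_r=np.arange(-45,45,6) if best is None else b0[3]+np.arange(-6,6.1,1)
        for ox in np.arange(-rng,rng+1e-9,step)+b0[1]:
            for oy in np.arange(-rng,rng+1e-9,step)+b0[2]:
                r=np.hypot(dx-ox,dy-oy)<.0125
                for a in an_r:
                    t=np.radians(a);u=(dx-ox)*np.cos(t)+(dy-oy)*np.sin(t);w=-(dx-ox)*np.sin(t)+(dy-oy)*np.cos(t)
                    q=(abs(u)>.003)&(abs(w)>.003)
                    s=g[r&q].mean()-g[r&~q].mean()
                    if best is None or s>best[0]:best=(s,ox,oy,a)
    return np.array(ctr)+best[1:3],best[3],best[0]
E
python3 - <<'E'
from h import *
im=cv2.imread("pics/w2.png");c=np.load("w2cal.npy",allow_pickle=True).item()
for s in((.6007,.047),(.5751,-.1145),(.4633,-.0228)):print(fit_head(im,c,s))
s=get_state();print(np.round(s["eef_pos"],4),np.round(s["ee_rot"],3))
c=calibration("wrist");im=save("wrist","w3");np.save("w3cal.npy",c,allow_pickle=True)
for q,z in(("driver",.013),("holder",0)):
    for r in spot_point(q,"wrist"): print(q,round(r["score"],2),np.round(r["uv"],1),ray("wrist",r["uv"],z,c).round(4))
E
```

```text
(array([0.6034, 0.0494]), np.float64(41.0), np.float64(46.106672709233905))
(array([ 0.5774, -0.1169]), np.float64(-31.0), np.float64(47.630790402810106))
(array([ 0.4626, -0.0221]), np.float64(-47.0), np.float64(47.49600166426403))
[ 0.5064 -0.2966  0.225 ] [-3.141  0.    -1.686]
driver 0.67 [317.5 140.5] [ 0.5029 -0.3445  0.013 ]
holder 0.96 [316.1 140.2] [ 0.5049 -0.3445  0.    ]
```

View pics/w3.png

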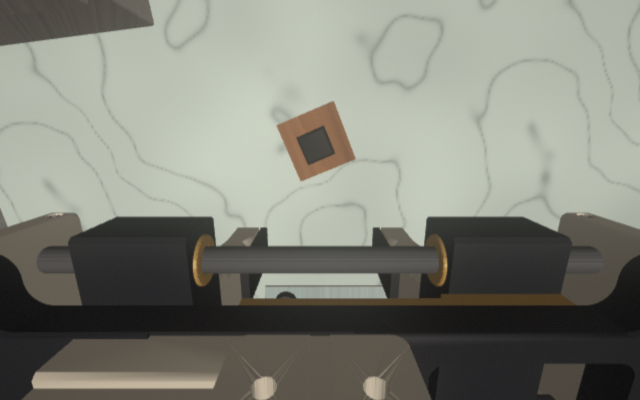

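The handle shows at (316,146) in its block, with corners (277,125), (334,102), (355,159) and (301,181). It is nearly straight below the camera and turned about 20°.

```bash
python3 - <<'E'
from h import *
im=cv2.imread("pics/w3.png");c=np.load("w3cal.npy",allow_pickle=True).item()
def quad(mask,z,n):
    m=np.zeros(mask.shape,np.uint8);m[95:190,265:365]=mask[95:190,265:365]
    k=max(cv2.findContours(m,0,2)[0],key=cv2.contourArea)
    p=np.array([ray("wrist",q[0],z,c)[:2] for q in k]).astype(np.float32)
    r=cv2.minAreaRect(p*1000);print(n,np.round(r[0],1),np.round(r[1],1),"angle",round(r[2],1))
g=im.max(2)
quad((g<75).astype(np.uint8)*255,.109,"handle")
quad(((im[...,2].astype(int)-im[...,0]>25)|(g<75)).astype(np.uint8)*255,.047,"block")
print(np.round(c["extrinsics"],3)[:3,3])
E
```

```text
handle [ 504.  -345.1] [26.6 26.3] angle 16.6
block [ 504.2 -344.7] [70.3 69.9] angle 15.8
[ 0.498 -0.362  0.382]
```

```bash
python3 - <<'E'
from h import *
Y=np.radians(16.2-90)
calls([(.504,-.345,.16,Y)],[(.504,-.345,.062,Y)])
E
```

```text
call from [ 0.5063 -0.2972  0.225 ] -1.687
tx 0.191 ty -0.013 tz 0.260 twist -0.127  rows 3.2
call from [ 0.504 -0.345  0.16 ] -1.288
tx 0.000 ty -0.000 tz 0.392 twist 0.000  rows 2.4
```

Request:
{"op": "arm_command", "data": {"commands": [{"tx": 0.191, "ty": -0.013, "tz": 0.26, "twist": -0.127}, {"tx": 0.191, "ty": -0.013, "tz": 0.26, "twist": -0.127}, {"tx": 0.191, "ty": -0.013, "tz": 0.26, "twist": -0.127}, {"tx": 0.191, "ty": -0.013, "tz": 0.26, "twist": -0.127}, {"tx": 0.191, "ty": -0.013, "tz": 0.4, "twist": -0.127}, {"tx": 0.191, "ty": -0.013, "tz": 0.55, "twist": -0.127}, {"tx": 0.191, "ty": -0.013, "tz": 0.652, "twist": -0.127}, {"tx": 0.191, "ty": -0.013, "tz": 0.652, "twist": -0.127}]}}

```text
t: 19.03
eef_pos: [0.5012, -0.3439, 0.0576]
ee_rot: [3.136, 0.005, -1.292]
force: [-1.7, 0.8, -0.8]
width: 0.0613
gripper_force: 0.0
```

Request:
{"op": "arm_command", "data": {"commands": [{"tx": 0, "ty": 0, "tz": 0, "twist": 0}, {"tx": 0, "ty": 0, "tz": 0, "twist": 0}, {"tx": 0, "ty": 0, "tz": 0, "twist": 0}, {"tx": 0, "ty": 0, "tz": 0, "twist": 0}, {"tx": 0, "ty": 0, "tz": 0, "twist": 0}, {"tx": 0, "ty": 0, "tz": 0, "twist": 0}, {"tx": 0, "ty": 0, "tz": 0, "twist": 0}, {"tx": 0, "ty": 0, "tz": 0, "twist": 0}], "claw": 0, "grip_force": 50}}

```text
t: 19.7
eef_pos: [0.5044, -0.3458, 0.0629]
ee_rot: [-3.14, -0.001, -1.288]
force: [-0.9, 1.5, 6.9]
width: 0.0277
gripper_force: 50.0
```

```bash
python3 - <<'E'
from h import *
s=get_state();print({k:np.round(s[k],4).tolist() for k in("eef_pos","ee_rot","force","moment","width","gripper_force","q")})
Y=s["ee_rot"][2]; T=np.radians
calls([(.504,-.345,.135,Y)],[(.52,-.28,.16,Y)],[(.57,-.09,.16,T(-31))],start=(*s["eef_pos"],Y))
E
```

```text
{'eef_pos': [0.5044, -0.3458, 0.0629], 'ee_rot': [-3.1404, -0.0011, -1.2884], 'force': [-0.9081, 1.5048, 6.8564], 'moment': [0.7613, 0.3294, 0.0047], 'width': 0.0277, 'gripper_force': 49.9925, 'q': [-0.2818, 0.4037, -0.3319, 0.0004, -0.8336, 0.5639]}
call from [ 0.5044 -0.3458  0.0629] -1.288
tx -0.004 ty 0.001 tz -0.288 twist 0.000  rows 1.7
call from [ 0.504 -0.345  0.135] -1.288
tx -0.232 ty -0.134 tz -0.100 twist 0.000  rows 1.7
call from [ 0.52 -0.28  0.16] -1.288
tx -0.674 ty -0.404 tz -0.000 twist -0.238  rows 6.0
```

Request:
{"op": "arm_command", "data": {"commands": [{"tx": 0, "ty": 0, "tz": -0.1, "twist": 0}, {"tx": 0, "ty": 0, "tz": -0.2, "twist": 0}, {"tx": 0, "ty": 0, "tz": -0.3, "twist": 0}, {"tx": 0, "ty": 0, "tz": -0.4, "twist": 0}, {"tx": -0.24, "ty": -0.134, "tz": -0.4, "twist": 0}, {"tx": -0.24, "ty": -0.134, "tz": -0.4, "twist": 0}, {"tx": -0.24, "ty": -0.134, "tz": -0.4, "twist": 0}, {"tx": -0.24, "ty": -0.134, "tz": -0.4, "twist": 0}]}}

```text
t: 20.37
eef_pos: [0.5195, -0.2775, 0.162]
ee_rot: [-3.141, 0.0, -1.287]
force: [-1.3, 0.2, -2.0]
width: 0.0276
gripper_force: 50.0
```

```bash
python3 - <<'E'
from h import *
s=get_state();print({k:np.round(s[k],4).tolist() for k in("eef_pos","ee_rot","force","width","gripper_force")})
T=np.radians
calls([(.577,-.117,.16,T(-31))],[(.577,-.117,.095,T(-31))])
E
```

```text
{'eef_pos': [0.5195, -0.2775, 0.162], 'ee_rot': [-3.1413, 0.0, -1.2866], 'force': [-1.3082, 0.1765, -1.9646], 'width': 0.0276, 'gripper_force': 49.9925}
call from [ 0.5195 -0.2775  0.162 ] -1.287
tx -0.552 ty -0.401 tz 0.008 twist -0.237  rows 6.0
call from [ 0.577 -0.117  0.16 ] -0.541
tx 0.000 ty -0.000 tz 0.260 twist 0.000  rows 1.6
```

Request:
{"op": "arm_command", "data": {"commands": [{"tx": -0.552, "ty": -0.4, "tz": 0.01, "twist": -0.237}, {"tx": -0.552, "ty": -0.4, "tz": 0.01, "twist": -0.237}, {"tx": -0.552, "ty": -0.4, "tz": 0.01, "twist": -0.237}, {"tx": -0.552, "ty": -0.4, "tz": 0.01, "twist": -0.237}, {"tx": -0.552, "ty": -0.4, "tz": 0.01, "twist": -0.237}, {"tx": -0.552, "ty": -0.4, "tz": 0.01, "twist": -0.237}, {"tx": -0.552, "ty": -0.4, "tz": 0.01, "twist": -0.237}, {"tx": -0.552, "ty": -0.4, "tz": 0.01, "twist": -0.237}]}}

```text
t: 21.03
eef_pos: [0.5767, -0.1187, 0.1589]
ee_rot: [3.141, 0.001, -0.548]
force: [0.3, 0.5, -0.8]
width: 0.028
gripper_force: 50.0
```

Request:
{"op": "arm_command", "data": {"commands": [{"tx": 0, "ty": 0, "tz": 0.1, "twist": 0}, {"tx": 0, "ty": 0, "tz": 0.2, "twist": 0}, {"tx": 0, "ty": 0, "tz": 0.26, "twist": 0}, {"tx": 0, "ty": 0, "tz": 0.26, "twist": 0}, {"tx": 0, "ty": 0, "tz": 0.26, "twist": 0}, {"tx": 0, "ty": 0, "tz": 0.26, "twist": 0}, {"tx": 0, "ty": 0, "tz": 0.26, "twist": 0}, {"tx": 0, "ty": 0, "tz": 0.26, "twist": 0}]}}

```text
t: 21.7
eef_pos: [0.5777, -0.1184, 0.0956]
ee_rot: [-3.14, -0.002, -0.545]
force: [-0.4, 0.1, -1.3]
width: 0.0278
gripper_force: 50.0
```

```bash
python3 - <<'E'
from h import *
s=get_state();print({k:np.round(s[k],4).tolist() for k in("eef_pos","ee_rot","force","width","gripper_force")})
c=calibration("wrist");im=save("wrist","w4");np.save("w4cal.npy",c,allow_pickle=True)
b=cv2.cvtColor(im,cv2.COLOR_RGB2BGR)
K=np.array(c["camera_matrix"]);Ti=np.linalg.inv(np.array(c["extrinsics"]))
def px(P):
    q=K@(Ti@np.array([*P,1]))[:3];return q[:2]/q[2]
e=s["eef_pos"];print("tip px",px((e[0],e[1],e[2]-.0495)),"screw px",px((.5774,-.1169,.017)))
cv2.imwrite("pics/w4c.png",cv2.resize(b[120:280,200:440],None,fx=3,fy=3,interpolation=2))
E
```

```text
{'eef_pos': [0.5777, -0.1184, 0.0956], 'ee_rot': [-3.1403, -0.0019, -0.5449], 'force': [-0.4078, 0.0786, -1.338], 'width': 0.0278, 'gripper_force': 49.9923}
tip px [320.01342051 216.07459185] screw px [318.73517198 206.96678671]
```

View pics/w4c.png

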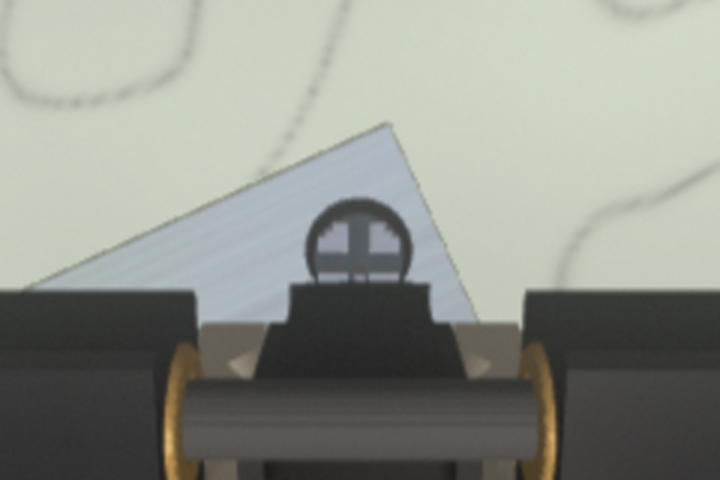

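The crop shows the recess of screw 2 centred at (359,262), square to the tool and in line with the driver. The handle hides the bit. I'm correcting about 1.4 mm and descending.

Request:
{"op": "arm_command", "data": {"commands": [{"tx": -0.004, "ty": -0.004, "tz": 0.03, "twist": 0}, {"tx": -0.004, "ty": -0.004, "tz": 0.06, "twist": 0}, {"tx": -0.004, "ty": -0.004, "tz": 0.08, "twist": 0}, {"tx": -0.004, "ty": -0.004, "tz": 0.095, "twist": 0}, {"tx": -0.004, "ty": -0.004, "tz": 0.105, "twist": 0}, {"tx": -0.004, "ty": -0.004, "tz": 0.112, "twist": 0}, {"tx": -0.004, "ty": -0.004, "tz": 0.118, "twist": 0}, {"tx": -0.004, "ty": -0.004, "tz": 0.12, "twist": 0}]}}

```text
t: 22.42
eef_pos: [0.5768, -0.1169, 0.064]
ee_rot: [-3.142, -0.0, -0.544]
force: [0.8, -0.9, -1.4]
width: 0.0279
gripper_force: 50.0
```

```bash
cat > st.py <<'E'
from h import *
s=get_state();print({k:np.round(s[k],4).tolist() for k in("t","eef_pos","ee_rot","force","moment","width")})
E
python3 st.py
```

```text
{'t': 22.4167, 'eef_pos': [0.5768, -0.1169, 0.064], 'ee_rot': [-3.1415, -0.0002, -0.544], 'force': [0.7852, -0.8574, -1.3522], 'moment': [-0.1577, -0.2634, -0.0017], 'width': 0.0279}
```

Request:
{"op": "arm_command", "data": {"commands": [{"tx": 0, "ty": 0, "tz": 0.002, "twist": 0}, {"tx": 0, "ty": 0, "tz": 0.004, "twist": 0}, {"tx": 0, "ty": 0, "tz": 0.006, "twist": 0}, {"tx": 0, "ty": 0, "tz": 0.008, "twist": 0}, {"tx": 0, "ty": 0, "tz": 0.008, "twist": 0}, {"tx": 0, "ty": 0, "tz": 0.008, "twist": 0}, {"tx": 0, "ty": 0, "tz": 0.008, "twist": 0}, {"tx": 0, "ty": 0, "tz": 0.008, "twist": 0}]}}

```text
t: 23.08
eef_pos: [0.5769, -0.1169, 0.0634]
ee_rot: [-3.141, -0.001, -0.544]
force: [-1.3, 0.6, 8.1]
width: 0.0277
gripper_force: 50.0
```

Request:
{"op": "arm_command", "data": {"commands": [{"tx": 0, "ty": 0, "tz": 0.001, "twist": 0.035}, {"tx": 0, "ty": 0, "tz": 0.002, "twist": 0.07}, {"tx": 0, "ty": 0, "tz": 0.003, "twist": 0.105}, {"tx": 0, "ty": 0, "tz": 0.004, "twist": 0.14}, {"tx": 0, "ty": 0, "tz": 0.004, "twist": 0.175}, {"tx": 0, "ty": 0, "tz": 0.005, "twist": 0.21}, {"tx": 0, "ty": 0, "tz": 0.005, "twist": 0.21}, {"tx": 0, "ty": 0, "tz": 0.005, "twist": 0.21}]}}

```text
t: 23.75
eef_pos: [0.5779, -0.1173, 0.0627]
ee_rot: [-3.139, -0.002, -1.204]
force: [-0.5, -1.5, 8.4]
width: 0.0278
gripper_force: 50.0
```

```bash
python3 st.py
```

```text
{'t': 23.75, 'eef_pos': [0.5779, -0.1173, 0.0627], 'ee_rot': [-3.1391, -0.0018, -1.2037], 'force': [-0.4501, -1.4624, 8.4168], 'moment': [-0.7829, 0.0331, -0.0379], 'width': 0.0278}
```

Request:
{"op": "arm_command", "data": {"commands": [{"tx": 0, "ty": 0, "tz": 0.001, "twist": 0.035}, {"tx": 0, "ty": 0, "tz": 0.002, "twist": 0.07}, {"tx": 0, "ty": 0, "tz": 0.003, "twist": 0.105}, {"tx": 0, "ty": 0, "tz": 0.003, "twist": 0.14}, {"tx": 0, "ty": 0, "tz": 0.004, "twist": 0.175}, {"tx": 0, "ty": 0, "tz": 0.004, "twist": 0.2}, {"tx": 0, "ty": 0, "tz": 0.004, "twist": 0.2}, {"tx": 0, "ty": 0, "tz": 0.004, "twist": 0.2}]}}

```text
t: 24.42
eef_pos: [0.5782, -0.1174, 0.0618]
ee_rot: [-3.138, -0.0, -1.832]
force: [0.6, -2.5, 7.8]
width: 0.0277
gripper_force: 50.0
```

```bash
python3 st.py
```

```text
{'t': 24.4167, 'eef_pos': [0.5782, -0.1174, 0.0618], 'ee_rot': [-3.1381, -0.0, -1.8318], 'force': [0.5597, -2.5229, 7.7613], 'moment': [-1.0405, -0.242, 0.0411], 'width': 0.0277}
```

Request:
{"op": "arm_command", "data": {"commands": [{"tx": 0, "ty": 0, "tz": 0.001, "twist": 0.035}, {"tx": 0, "ty": 0, "tz": 0.002, "twist": 0.07}, {"tx": 0, "ty": 0, "tz": 0.003, "twist": 0.105}, {"tx": 0, "ty": 0, "tz": 0.003, "twist": 0.14}, {"tx": 0, "ty": 0, "tz": 0.004, "twist": 0.175}, {"tx": 0, "ty": 0, "tz": 0.004, "twist": 0.2}, {"tx": 0, "ty": 0, "tz": 0.004, "twist": 0.2}, {"tx": 0, "ty": 0, "tz": 0.004, "twist": 0.2}]}}

```text
t: 25.08
eef_pos: [0.5782, -0.1176, 0.0608]
ee_rot: [-3.139, 0.002, -2.46]
force: [0.8, -3.3, 8.7]
width: 0.0276
gripper_force: 50.0
```

```bash
python3 st.py
```

```text
{'t': 25.0833, 'eef_pos': [0.5782, -0.1176, 0.0608], 'ee_rot': [-3.1386, 0.0019, -2.46], 'force': [0.8212, -3.3227, 8.6598], 'moment': [-1.4631, -0.2325, 0.003], 'width': 0.0276}
```

Request:
{"op": "arm_command", "data": {"commands": [{"tx": 0, "ty": 0, "tz": 0.001, "twist": 0.02}, {"tx": 0, "ty": 0, "tz": 0.001, "twist": 0.04}, {"tx": 0, "ty": 0, "tz": 0.001, "twist": 0.06}, {"tx": 0, "ty": 0, "tz": 0.002, "twist": 0.08}, {"tx": 0, "ty": 0, "tz": 0.002, "twist": 0.1}, {"tx": 0, "ty": 0, "tz": 0.002, "twist": 0.1}, {"tx": 0, "ty": 0, "tz": 0.002, "twist": 0.1}, {"tx": 0, "ty": 0, "tz": 0.002, "twist": 0.1}]}}

```text
t: 25.75
eef_pos: [0.5781, -0.1177, 0.0604]
ee_rot: [-3.139, 0.003, -2.774]
force: [-0.3, -4.2, 9.7]
width: 0.0278
gripper_force: 50.0
```

```bash
python3 st.py
```

```text
{'t': 25.75, 'eef_pos': [0.5781, -0.1177, 0.0604], 'ee_rot': [-3.1393, 0.0026, -2.7737], 'force': [-0.2802, -4.1939, 9.7146], 'moment': [-1.5181, -0.1131, 0.0168], 'width': 0.0278}
```

Request:
{"op": "arm_command", "data": {"commands": [{"tx": 0, "ty": 0, "tz": 0.001, "twist": 0.02}, {"tx": 0, "ty": 0, "tz": 0.001, "twist": 0.04}, {"tx": 0, "ty": 0, "tz": 0.001, "twist": 0.06}, {"tx": 0, "ty": 0, "tz": 0.002, "twist": 0.08}, {"tx": 0, "ty": 0, "tz": 0.002, "twist": 0.1}, {"tx": 0, "ty": 0, "tz": 0.002, "twist": 0.1}, {"tx": 0, "ty": 0, "tz": 0.002, "twist": 0.1}, {"tx": 0, "ty": 0, "tz": 0.002, "twist": 0.1}]}}

```text
t: 26.42
eef_pos: [0.5781, -0.1177, 0.0599]
ee_rot: [-3.14, 0.003, -3.088]
force: [0.6, -5.8, 9.7]
width: 0.0278
gripper_force: 50.0
```

```bash
python3 st.py
```

```text
{'t': 26.4167, 'eef_pos': [0.5781, -0.1177, 0.0599], 'ee_rot': [-3.1401, 0.0032, -3.0879], 'force': [0.5747, -5.787, 9.6709], 'moment': [-1.6265, -0.0958, 0.0993], 'width': 0.0278}
```

Request:
{"op": "arm_command", "data": {"commands": [{"tx": 0, "ty": 0, "tz": 0, "twist": 0.015}, {"tx": 0, "ty": 0, "tz": 0.001, "twist": 0.03}, {"tx": 0, "ty": 0, "tz": 0.001, "twist": 0.045}, {"tx": 0, "ty": 0, "tz": 0.001, "twist": 0.06}, {"tx": 0, "ty": 0, "tz": 0.001, "twist": 0.06}, {"tx": 0, "ty": 0, "tz": 0.001, "twist": 0.06}, {"tx": 0, "ty": 0, "tz": 0.001, "twist": 0.06}, {"tx": 0, "ty": 0, "tz": 0.001, "twist": 0.06}]}}

```text
t: 27.08
eef_pos: [0.578, -0.1177, 0.0596]
ee_rot: [-3.141, 0.003, 3.007]
force: [0.7, -3.7, 9.0]
width: 0.0279
gripper_force: 50.0
```

```bash
python3 st.py
```

```text
{'t': 27.0833, 'eef_pos': [0.578, -0.1177, 0.0596], 'ee_rot': [-3.1408, 0.0033, 3.0069], 'force': [0.6759, -3.6908, 9.0218], 'moment': [-1.6583, -0.0676, 0.0213], 'width': 0.0279}
```

Request:
{"op": "arm_command", "data": {"commands": [{"tx": 0, "ty": 0, "tz": 0, "twist": 0.01}, {"tx": 0, "ty": 0, "tz": 0, "twist": 0.02}, {"tx": 0, "ty": 0, "tz": 0, "twist": 0.03}, {"tx": 0, "ty": 0, "tz": 0, "twist": 0.03}, {"tx": 0, "ty": 0, "tz": 0, "twist": 0.03}, {"tx": 0, "ty": 0, "tz": 0, "twist": 0.03}, {"tx": 0, "ty": 0, "tz": 0, "twist": 0.03}, {"tx": 0, "ty": 0, "tz": 0, "twist": 0.03}]}}

```text
t: 27.75
eef_pos: [0.578, -0.1177, 0.0595]
ee_rot: [-3.141, 0.003, 2.913]
force: [0.2, -4.6, 8.9]
width: 0.0277
gripper_force: 50.0
```

```bash
python3 st.py
```

```text
{'t': 27.75, 'eef_pos': [0.578, -0.1177, 0.0595], 'ee_rot': [-3.141, 0.0032, 2.9126], 'force': [0.1888, -4.6094, 8.8933], 'moment': [-1.6423, -0.1314, 0.0585], 'width': 0.0277}
```

Request:
{"op": "arm_command", "data": {"commands": [{"tx": 0, "ty": 0, "tz": -0.06, "twist": 0}, {"tx": 0, "ty": 0, "tz": -0.16, "twist": 0}, {"tx": 0, "ty": 0, "tz": -0.16, "twist": -0.04}, {"tx": 0, "ty": 0, "tz": -0.16, "twist": -0.08}, {"tx": 0, "ty": 0, "tz": -0.16, "twist": -0.12}, {"tx": 0, "ty": 0, "tz": -0.16, "twist": -0.16}, {"tx": 0, "ty": 0, "tz": -0.16, "twist": -0.2}, {"tx": 0, "ty": 0, "tz": -0.16, "twist": -0.23}]}}

```text
t: 28.42
eef_pos: [0.5762, -0.1168, 0.0976]
ee_rot: [3.141, -0.0, -2.643]
force: [0.0, -1.2, -0.5]
width: 0.0274
gripper_force: 50.0
```

Request:
{"op": "arm_command", "data": {"commands": [{"tx": 0, "ty": 0, "tz": 0, "twist": -0.3}, {"tx": 0, "ty": 0, "tz": 0, "twist": -0.3}, {"tx": 0, "ty": 0, "tz": 0, "twist": -0.3}, {"tx": 0, "ty": 0, "tz": 0, "twist": -0.3}, {"tx": 0, "ty": 0, "tz": 0, "twist": -0.3}, {"tx": 0, "ty": 0, "tz": 0, "twist": -0.3}, {"tx": 0, "ty": 0, "tz": 0, "twist": -0.3}, {"tx": 0, "ty": 0, "tz": 0, "twist": -0.3}]}}

```text
t: 29.08
eef_pos: [0.5762, -0.1168, 0.0975]
ee_rot: [3.141, 0.0, -1.7]
force: [-0.3, -0.1, -1.3]
width: 0.0277
gripper_force: 50.0
```

```bash
python3 st.py; python3 - <<'E'
from h import *
calls([(.6034,.0494,.0955,np.radians(-49))])
E
```

```text
{'t': 29.0833, 'eef_pos': [0.5762, -0.1168, 0.0975], 'ee_rot': [3.141, 0.0001, -1.6996], 'force': [-0.3378, -0.1408, -1.3027], 'moment': [0.0584, -0.0462, 0.0376], 'width': 0.0277}
call from [ 0.5762 -0.1168  0.0975] -1.7
tx -0.673 ty -0.023 tz 0.008 twist -0.269  rows 6.8
```

Request:
{"op": "arm_command", "data": {"commands": [{"tx": -0.673, "ty": -0.023, "tz": 0.008, "twist": -0.269}, {"tx": -0.673, "ty": -0.023, "tz": 0.008, "twist": -0.269}, {"tx": -0.673, "ty": -0.023, "tz": 0.008, "twist": -0.269}, {"tx": -0.673, "ty": -0.023, "tz": 0.008, "twist": -0.269}, {"tx": -0.673, "ty": -0.023, "tz": 0.008, "twist": -0.269}, {"tx": -0.673, "ty": -0.023, "tz": 0.008, "twist": -0.269}, {"tx": -0.673, "ty": -0.023, "tz": 0.008, "twist": -0.269}, {"tx": -0.673, "ty": -0.023, "tz": 0.008, "twist": -0.269}]}}

```text
t: 29.75
eef_pos: [0.6046, 0.0495, 0.0955]
ee_rot: [3.141, 0.0, -0.856]
force: [0.2, 0.6, -1.8]
width: 0.028
gripper_force: 50.0
```

```bash
cat > look.py <<'E'
import sys
from h import *
n,x,y=sys.argv[1],float(sys.argv[2]),float(sys.argv[3])
s=get_state();print({k:np.round(s[k],4).tolist() for k in("eef_pos","ee_rot","force","width")})
c=calibration("wrist");im=save("wrist",n);b=cv2.cvtColor(im,cv2.COLOR_RGB2BGR)
K=np.array(c["camera_matrix"]);Ti=np.linalg.inv(np.array(c["extrinsics"]))
def px(P):
    q=K@(Ti@np.array([*P,1]))[:3];return (q[:2]/q[2]-[200,120])*3
e=s["eef_pos"];print("crop px: tip",px((e[0],e[1],e[2]-.0495)),"screw top",px((x,y,.0175)))
b=cv2.resize(b[120:280,200:440],None,fx=3,fy=3,interpolation=2)
u=px((x,y,.0175)).astype(int);cv2.drawMarker(b,tuple(u.tolist()),(0,0,255),0,8)
cv2.imwrite("pics/"+n+"c.png",b)
E
python3 look.py w5 .6034 .0494
```

```text
{'eef_pos': [0.6046, 0.0495, 0.0955], 'ee_rot': [3.141, 0.0004, -0.8563], 'force': [0.1686, 0.6485, -1.7646], 'width': 0.028}
crop px: tip [358.35223388 287.54518833] screw top [362.18466124 259.45285729]
```

View pics/w5c.png

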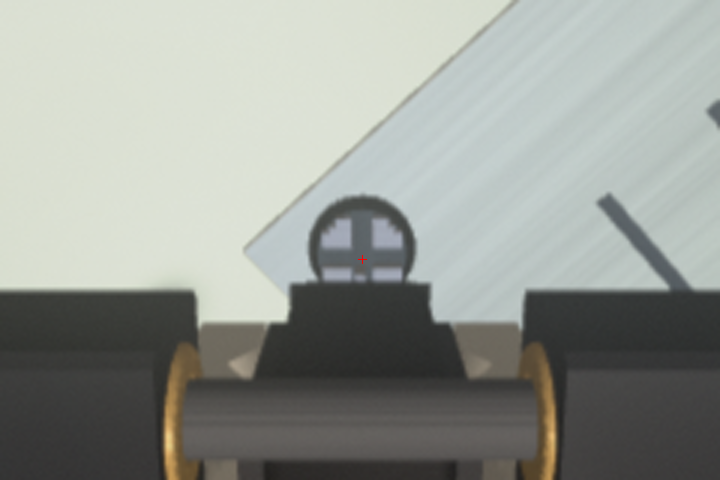

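The recess of screw 1 is at (361,258), 1 px from the predicted marker, and square to the tool.

Request:
{"op": "arm_command", "data": {"commands": [{"tx": -0.003, "ty": 0.004, "tz": 0.03, "twist": 0}, {"tx": -0.003, "ty": 0.004, "tz": 0.06, "twist": 0}, {"tx": -0.003, "ty": 0.004, "tz": 0.08, "twist": 0}, {"tx": -0.003, "ty": 0.004, "tz": 0.095, "twist": 0}, {"tx": -0.003, "ty": 0.004, "tz": 0.105, "twist": 0}, {"tx": -0.003, "ty": 0.004, "tz": 0.112, "twist": 0}, {"tx": -0.003, "ty": 0.004, "tz": 0.118, "twist": 0}, {"tx": -0.003, "ty": 0.004, "tz": 0.12, "twist": 0}]}}

```text
t: 30.47
eef_pos: [0.6038, 0.0489, 0.0656]
ee_rot: [3.142, 0.0, -0.862]
force: [-0.8, -0.5, -0.8]
width: 0.0273
gripper_force: 50.0
```

Request:
{"op": "arm_command", "data": {"commands": [{"tx": 0, "ty": 0, "tz": 0.002, "twist": 0}, {"tx": 0, "ty": 0, "tz": 0.004, "twist": 0}, {"tx": 0, "ty": 0, "tz": 0.006, "twist": 0}, {"tx": 0, "ty": 0, "tz": 0.008, "twist": 0}, {"tx": 0, "ty": 0, "tz": 0.008, "twist": 0}, {"tx": 0, "ty": 0, "tz": 0.008, "twist": 0}, {"tx": 0, "ty": 0, "tz": 0.008, "twist": 0}, {"tx": 0, "ty": 0, "tz": 0.008, "twist": 0}]}}

```text
t: 31.13
eef_pos: [0.6038, 0.049, 0.0638]
ee_rot: [-3.142, -0.0, -0.861]
force: [0.7, -0.2, -0.7]
width: 0.0277
gripper_force: 50.0
```

Request:
{"op": "arm_command", "data": {"commands": [{"tx": 0, "ty": 0, "tz": 0.002, "twist": 0}, {"tx": 0, "ty": 0, "tz": 0.004, "twist": 0}, {"tx": 0, "ty": 0, "tz": 0.006, "twist": 0}, {"tx": 0, "ty": 0, "tz": 0.008, "twist": 0}, {"tx": 0, "ty": 0, "tz": 0.01, "twist": 0}, {"tx": 0, "ty": 0, "tz": 0.01, "twist": 0}, {"tx": 0, "ty": 0, "tz": 0.01, "twist": 0}, {"tx": 0, "ty": 0, "tz": 0.01, "twist": 0}]}}

```text
t: 31.8
eef_pos: [0.6038, 0.049, 0.0616]
ee_rot: [-3.141, -0.0, -0.861]
force: [-3.1, -0.0, 4.1]
width: 0.0278
gripper_force: 50.0
```

Request:
{"op": "arm_command", "data": {"commands": [{"tx": 0, "ty": 0, "tz": 0.003, "twist": 0.035}, {"tx": 0, "ty": 0, "tz": 0.004, "twist": 0.07}, {"tx": 0, "ty": 0, "tz": 0.005, "twist": 0.105}, {"tx": 0, "ty": 0, "tz": 0.006, "twist": 0.14}, {"tx": 0, "ty": 0, "tz": 0.007, "twist": 0.175}, {"tx": 0, "ty": 0, "tz": 0.007, "twist": 0.21}, {"tx": 0, "ty": 0, "tz": 0.007, "twist": 0.21}, {"tx": 0, "ty": 0, "tz": 0.007, "twist": 0.21}]}}

```text
t: 32.47
eef_pos: [0.6048, 0.049, 0.0607]
ee_rot: [-3.139, -0.0, -1.521]
force: [-1.3, -0.3, 9.5]
width: 0.0276
gripper_force: 50.0
```

```bash
python3 st.py
```

```text
{'t': 32.4667, 'eef_pos': [0.6048, 0.049, 0.0607], 'ee_rot': [-3.1395, -0.0001, -1.5211], 'force': [-1.3011, -0.3272, 9.5101], 'moment': [-0.3272, 0.6262, -0.0295], 'width': 0.0276}
```

Request:
{"op": "arm_command", "data": {"commands": [{"tx": 0, "ty": 0, "tz": 0.001, "twist": 0.02}, {"tx": 0, "ty": 0, "tz": 0.001, "twist": 0.04}, {"tx": 0, "ty": 0, "tz": 0.002, "twist": 0.06}, {"tx": 0, "ty": 0, "tz": 0.002, "twist": 0.08}, {"tx": 0, "ty": 0, "tz": 0.003, "twist": 0.1}, {"tx": 0, "ty": 0, "tz": 0.003, "twist": 0.12}, {"tx": 0, "ty": 0, "tz": 0.003, "twist": 0.12}, {"tx": 0, "ty": 0, "tz": 0.003, "twist": 0.12}]}}

```text
t: 33.13
eef_pos: [0.6048, 0.0489, 0.0601]
ee_rot: [-3.139, 0.001, -1.898]
force: [-1.8, -0.9, 10.2]
width: 0.0276
gripper_force: 50.0
```

```bash
python3 st.py
```

```text
{'t': 33.1333, 'eef_pos': [0.6048, 0.0489, 0.0601], 'ee_rot': [-3.1394, 0.0007, -1.8978], 'force': [-1.8266, -0.8766, 10.202], 'moment': [-0.3991, 0.7139, 0.063], 'width': 0.0276}
```

Request:
{"op": "arm_command", "data": {"commands": [{"tx": 0, "ty": 0, "tz": 0.001, "twist": 0.02}, {"tx": 0, "ty": 0, "tz": 0.001, "twist": 0.04}, {"tx": 0, "ty": 0, "tz": 0.001, "twist": 0.06}, {"tx": 0, "ty": 0, "tz": 0.002, "twist": 0.08}, {"tx": 0, "ty": 0, "tz": 0.002, "twist": 0.08}, {"tx": 0, "ty": 0, "tz": 0.002, "twist": 0.08}, {"tx": 0, "ty": 0, "tz": 0.002, "twist": 0.08}, {"tx": 0, "ty": 0, "tz": 0.002, "twist": 0.08}]}}

```text
t: 33.8
eef_pos: [0.6049, 0.0489, 0.0597]
ee_rot: [-3.14, 0.001, -2.149]
force: [-1.4, -0.9, 11.5]
width: 0.0274
gripper_force: 50.0
```

```bash
python3 st.py
```

```text
{'t': 33.8, 'eef_pos': [0.6049, 0.0489, 0.0597], 'ee_rot': [-3.1396, 0.0012, -2.1487], 'force': [-1.3971, -0.9305, 11.5266], 'moment': [-0.4615, 0.6888, 0.0074], 'width': 0.0274}
```

Request:
{"op": "arm_command", "data": {"commands": [{"tx": 0, "ty": 0, "tz": 0, "twist": 0.01}, {"tx": 0, "ty": 0, "tz": 0, "twist": 0.02}, {"tx": 0, "ty": 0, "tz": 0.001, "twist": 0.03}, {"tx": 0, "ty": 0, "tz": 0.001, "twist": 0.04}, {"tx": 0, "ty": 0, "tz": 0.001, "twist": 0.04}, {"tx": 0, "ty": 0, "tz": 0.001, "twist": 0.04}, {"tx": 0, "ty": 0, "tz": 0.001, "twist": 0.04}, {"tx": 0, "ty": 0, "tz": 0.001, "twist": 0.04}]}}

```text
t: 34.47
eef_pos: [0.6049, 0.0488, 0.0595]
ee_rot: [-3.14, 0.001, -2.274]
force: [-1.9, -0.7, 10.7]
width: 0.0276
gripper_force: 50.0
```

```bash
python3 st.py
```

```text
{'t': 34.4667, 'eef_pos': [0.6049, 0.0488, 0.0595], 'ee_rot': [-3.1397, 0.0015, -2.2743], 'force': [-1.8712, -0.7059, 10.7216], 'moment': [-0.562, 0.7085, 0.0064], 'width': 0.0276}
```

Request:
{"op": "arm_command", "data": {"commands": [{"tx": 0, "ty": 0, "tz": 0, "twist": 0.01}, {"tx": 0, "ty": 0, "tz": 0, "twist": 0.02}, {"tx": 0, "ty": 0, "tz": 0.001, "twist": 0.03}, {"tx": 0, "ty": 0, "tz": 0.001, "twist": 0.04}, {"tx": 0, "ty": 0, "tz": 0.001, "twist": 0.05}, {"tx": 0, "ty": 0, "tz": 0.001, "twist": 0.05}, {"tx": 0, "ty": 0, "tz": 0.001, "twist": 0.05}, {"tx": 0, "ty": 0, "tz": 0.001, "twist": 0.05}]}}

```text
t: 35.13
eef_pos: [0.6048, 0.0489, 0.0593]
ee_rot: [-3.14, 0.002, -2.431]
force: [-2.3, -1.3, 10.7]
width: 0.0278
gripper_force: 50.0
```

```bash
python3 st.py
```

```text
{'t': 35.1333, 'eef_pos': [0.6048, 0.0489, 0.0593], 'ee_rot': [-3.14, 0.0016, -2.4313], 'force': [-2.261, -1.3071, 10.7267], 'moment': [-0.452, 0.9027, -0.0022], 'width': 0.0278}
```

Request:
{"op": "arm_command", "data": {"commands": [{"tx": 0, "ty": 0, "tz": 0, "twist": 0.01}, {"tx": 0, "ty": 0, "tz": 0, "twist": 0.02}, {"tx": 0, "ty": 0, "tz": 0, "twist": 0.03}, {"tx": 0, "ty": 0, "tz": 0, "twist": 0.04}, {"tx": 0, "ty": 0, "tz": 0, "twist": 0.04}, {"tx": 0, "ty": 0, "tz": 0, "twist": 0.04}, {"tx": 0, "ty": 0, "tz": 0, "twist": 0.04}, {"tx": 0, "ty": 0, "tz": 0, "twist": 0.04}]}}

```text
t: 35.8
eef_pos: [0.6046, 0.0489, 0.0593]
ee_rot: [-3.14, 0.001, -2.557]
force: [-3.3, -1.3, 12.2]
width: 0.0281
gripper_force: 50.0
```

```bash
python3 st.py
```

```text
{'t': 35.8, 'eef_pos': [0.6046, 0.0489, 0.0593], 'ee_rot': [-3.1403, 0.0015, -2.5566], 'force': [-3.3268, -1.2892, 12.1758], 'moment': [-0.3686, 1.14, 0.3208], 'width': 0.0281}
```

Request:
{"op": "arm_command", "data": {"commands": [{"tx": 0, "ty": 0, "tz": 0, "twist": -0.03}, {"tx": 0, "ty": 0, "tz": -0.06, "twist": -0.03}, {"tx": 0, "ty": 0, "tz": -0.15, "twist": -0.03}, {"tx": 0, "ty": 0, "tz": -0.15, "twist": -0.07}, {"tx": 0, "ty": 0, "tz": -0.15, "twist": -0.11}, {"tx": 0, "ty": 0, "tz": -0.15, "twist": -0.15}, {"tx": 0, "ty": 0, "tz": -0.15, "twist": -0.19}, {"tx": 0, "ty": 0, "tz": -0.15, "twist": -0.22}]}}

```text
t: 36.47
eef_pos: [0.6037, 0.049, 0.0949]
ee_rot: [3.141, 0.0, -1.86]
force: [-0.1, 0.6, -1.6]
width: 0.0279
gripper_force: 50.0
```

```bash
python3 - <<'E'
from h import *
calls([(.4626,-.0221,.0955,np.radians(-47))])
E
```

```text
call from [0.6037 0.049  0.0949] -1.86
tx 0.434 ty 0.460 tz -0.003 twist -0.331  rows 8.3
```

Request:
{"op": "arm_command", "data": {"commands": [{"tx": 0.434, "ty": 0.46, "tz": -0.003, "twist": -0.331}, {"tx": 0.434, "ty": 0.46, "tz": -0.003, "twist": -0.331}, {"tx": 0.434, "ty": 0.46, "tz": -0.003, "twist": -0.331}, {"tx": 0.434, "ty": 0.46, "tz": -0.003, "twist": -0.331}, {"tx": 0.434, "ty": 0.46, "tz": -0.003, "twist": -0.331}, {"tx": 0.434, "ty": 0.46, "tz": -0.003, "twist": -0.331}, {"tx": 0.434, "ty": 0.46, "tz": -0.003, "twist": -0.331}, {"tx": 0.434, "ty": 0.46, "tz": -0.003, "twist": -0.331}]}}

```text
t: 37.13
eef_pos: [0.4621, -0.0213, 0.0961]
ee_rot: [-3.141, -0.0, -0.861]
force: [0.7, 0.1, -1.2]
width: 0.0276
gripper_force: 50.0
```

```bash
python3 look.py w6 .4626 -.0221
```

```text
{'eef_pos': [0.4621, -0.0213, 0.0961], 'ee_rot': [-3.1408, -0.0002, -0.8607], 'force': [0.7034, 0.0548, -1.1524], 'width': 0.0276}
crop px: tip [358.62487297 287.74435356] screw top [359.33424773 253.5504429 ]
```

View pics/w6c.png

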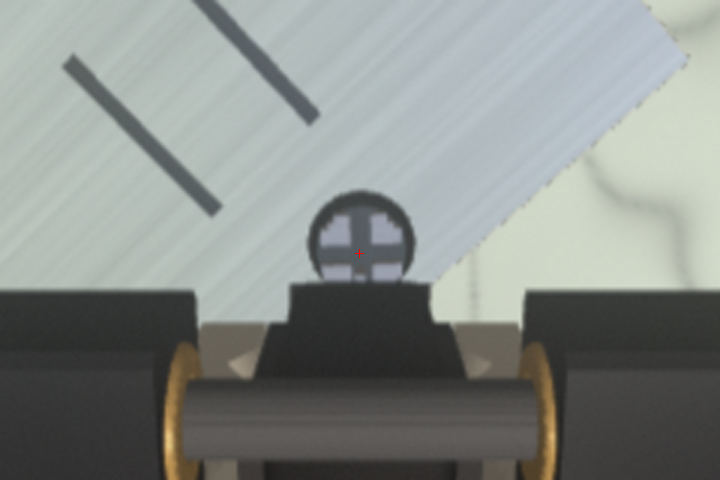

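The recess of screw 3 is at (361,254), on the predicted marker, with the tool about 2° off square. I'm correcting that and descending.

Request:
{"op": "arm_command", "data": {"commands": [{"tx": 0.004, "ty": 0.002, "tz": 0.03, "twist": -0.013}, {"tx": 0.004, "ty": 0.002, "tz": 0.06, "twist": -0.013}, {"tx": 0.004, "ty": 0.002, "tz": 0.08, "twist": -0.013}, {"tx": 0.004, "ty": 0.002, "tz": 0.095, "twist": -0.013}, {"tx": 0.004, "ty": 0.002, "tz": 0.105, "twist": -0.013}, {"tx": 0.004, "ty": 0.002, "tz": 0.112, "twist": -0.013}, {"tx": 0.004, "ty": 0.002, "tz": 0.12, "twist": -0.013}, {"tx": 0.004, "ty": 0.002, "tz": 0.124, "twist": -0.013}]}}

```text
t: 37.85
eef_pos: [0.4624, -0.0223, 0.0648]
ee_rot: [3.141, 0.0, -0.826]
force: [-0.1, -0.1, -1.8]
width: 0.0276
gripper_force: 50.0
```

Request:
{"op": "arm_command", "data": {"commands": [{"tx": 0, "ty": 0, "tz": 0.002, "twist": 0}, {"tx": 0, "ty": 0, "tz": 0.004, "twist": 0}, {"tx": 0, "ty": 0, "tz": 0.006, "twist": 0}, {"tx": 0, "ty": 0, "tz": 0.008, "twist": 0}, {"tx": 0, "ty": 0, "tz": 0.01, "twist": 0}, {"tx": 0, "ty": 0, "tz": 0.01, "twist": 0}, {"tx": 0, "ty": 0, "tz": 0.01, "twist": 0}, {"tx": 0, "ty": 0, "tz": 0.01, "twist": 0}]}}

```text
t: 38.52
eef_pos: [0.4625, -0.0224, 0.0627]
ee_rot: [-3.141, -0.0, -0.826]
force: [-0.6, 0.3, 2.5]
width: 0.0276
gripper_force: 50.0
```

Request:
{"op": "arm_command", "data": {"commands": [{"tx": 0, "ty": 0, "tz": 0.004, "twist": 0.035}, {"tx": 0, "ty": 0, "tz": 0.005, "twist": 0.07}, {"tx": 0, "ty": 0, "tz": 0.006, "twist": 0.105}, {"tx": 0, "ty": 0, "tz": 0.007, "twist": 0.14}, {"tx": 0, "ty": 0, "tz": 0.008, "twist": 0.175}, {"tx": 0, "ty": 0, "tz": 0.008, "twist": 0.21}, {"tx": 0, "ty": 0, "tz": 0.008, "twist": 0.21}, {"tx": 0, "ty": 0, "tz": 0.008, "twist": 0.21}]}}

```text
t: 39.18
eef_pos: [0.4635, -0.0224, 0.0616]
ee_rot: [-3.139, -0.0, -1.485]
force: [-1.3, -0.6, 10.5]
width: 0.0277
gripper_force: 50.0
```

```bash
python3 st.py
```

```text
{'t': 39.1833, 'eef_pos': [0.4635, -0.0224, 0.0616], 'ee_rot': [-3.1395, -0.0003, -1.4854], 'force': [-1.3044, -0.6275, 10.4987], 'moment': [-0.4311, 0.5347, 0.0002], 'width': 0.0277}
```

Request:
{"op": "arm_command", "data": {"commands": [{"tx": 0, "ty": 0, "tz": 0.001, "twist": 0.035}, {"tx": 0, "ty": 0, "tz": 0.002, "twist": 0.07}, {"tx": 0, "ty": 0, "tz": 0.003, "twist": 0.105}, {"tx": 0, "ty": 0, "tz": 0.003, "twist": 0.14}, {"tx": 0, "ty": 0, "tz": 0.004, "twist": 0.175}, {"tx": 0, "ty": 0, "tz": 0.004, "twist": 0.2}, {"tx": 0, "ty": 0, "tz": 0.004, "twist": 0.2}, {"tx": 0, "ty": 0, "tz": 0.004, "twist": 0.2}]}}

```text
t: 39.85
eef_pos: [0.4636, -0.0226, 0.0607]
ee_rot: [-3.139, 0.001, -2.113]
force: [0.7, -2.7, 11.6]
width: 0.028
gripper_force: 50.0
```

```bash
python3 st.py
```

```text
{'t': 39.85, 'eef_pos': [0.4636, -0.0226, 0.0607], 'ee_rot': [-3.1394, 0.0009, -2.1134], 'force': [0.7402, -2.7359, 11.6011], 'moment': [-1.127, 0.1603, 0.0095], 'width': 0.028}
```

Request:
{"op": "arm_command", "data": {"commands": [{"tx": 0, "ty": 0, "tz": 0.001, "twist": 0.03}, {"tx": 0, "ty": 0, "tz": 0.002, "twist": 0.06}, {"tx": 0, "ty": 0, "tz": 0.002, "twist": 0.09}, {"tx": 0, "ty": 0, "tz": 0.003, "twist": 0.12}, {"tx": 0, "ty": 0, "tz": 0.003, "twist": 0.15}, {"tx": 0, "ty": 0, "tz": 0.003, "twist": 0.15}, {"tx": 0, "ty": 0, "tz": 0.003, "twist": 0.15}, {"tx": 0, "ty": 0, "tz": 0.003, "twist": 0.15}]}}

```text
t: 40.52
eef_pos: [0.4636, -0.0227, 0.06]
ee_rot: [-3.14, 0.002, -2.584]
force: [-0.3, -3.7, 10.5]
width: 0.0278
gripper_force: 50.0
```

```bash
python3 st.py
```

```text
{'t': 40.5167, 'eef_pos': [0.4636, -0.0227, 0.06], 'ee_rot': [-3.1399, 0.0016, -2.5841], 'force': [-0.3484, -3.6544, 10.4643], 'moment': [-1.5562, 0.0282, -0.0372], 'width': 0.0278}
```

Request:
{"op": "arm_command", "data": {"commands": [{"tx": 0, "ty": 0, "tz": 0.001, "twist": 0.02}, {"tx": 0, "ty": 0, "tz": 0.001, "twist": 0.04}, {"tx": 0, "ty": 0, "tz": 0.001, "twist": 0.06}, {"tx": 0, "ty": 0, "tz": 0.002, "twist": 0.08}, {"tx": 0, "ty": 0, "tz": 0.002, "twist": 0.1}, {"tx": 0, "ty": 0, "tz": 0.002, "twist": 0.1}, {"tx": 0, "ty": 0, "tz": 0.002, "twist": 0.1}, {"tx": 0, "ty": 0, "tz": 0.002, "twist": 0.1}]}}

```text
t: 41.18
eef_pos: [0.4636, -0.0228, 0.0595]
ee_rot: [-3.14, 0.002, -2.898]
force: [-0.6, -4.4, 11.3]
width: 0.028
gripper_force: 50.0
```

```bash
python3 st.py
```

```text
{'t': 41.1833, 'eef_pos': [0.4636, -0.0228, 0.0595], 'ee_rot': [-3.1403, 0.0019, -2.8982], 'force': [-0.5752, -4.4355, 11.3039], 'moment': [-1.8908, 0.014, 0.0237], 'width': 0.028}
```

Request:
{"op": "arm_command", "data": {"commands": [{"tx": 0, "ty": 0, "tz": 0, "twist": 0.01}, {"tx": 0, "ty": 0, "tz": 0, "twist": 0.02}, {"tx": 0, "ty": 0, "tz": 0, "twist": 0.03}, {"tx": 0, "ty": 0, "tz": 0.001, "twist": 0.04}, {"tx": 0, "ty": 0, "tz": 0.001, "twist": 0.04}, {"tx": 0, "ty": 0, "tz": 0.001, "twist": 0.04}, {"tx": 0, "ty": 0, "tz": 0.001, "twist": 0.04}, {"tx": 0, "ty": 0, "tz": 0.001, "twist": 0.04}]}}

```text
t: 41.85
eef_pos: [0.4636, -0.0228, 0.0593]
ee_rot: [-3.14, 0.002, -3.024]
force: [-1.5, -5.1, 11.8]
width: 0.0284
gripper_force: 50.0
```

```bash
python3 st.py
```

```text
{'t': 41.85, 'eef_pos': [0.4636, -0.0228, 0.0593], 'ee_rot': [-3.1405, 0.0019, -3.0237], 'force': [-1.4506, -5.0722, 11.7605], 'moment': [-1.8762, 0.2017, 0.0373], 'width': 0.0284}
```

Width is starting to rise, so the screw is close to its stop. One more small step.

Request:
{"op": "arm_command", "data": {"commands": [{"tx": 0, "ty": 0, "tz": 0, "twist": 0.01}, {"tx": 0, "ty": 0, "tz": 0, "twist": 0.02}, {"tx": 0, "ty": 0, "tz": 0, "twist": 0.03}, {"tx": 0, "ty": 0, "tz": 0, "twist": 0.04}, {"tx": 0, "ty": 0, "tz": 0, "twist": 0.04}, {"tx": 0, "ty": 0, "tz": 0, "twist": 0.04}, {"tx": 0, "ty": 0, "tz": 0, "twist": 0.04}, {"tx": 0, "ty": 0, "tz": 0, "twist": 0.04}]}}

```text
t: 42.52
eef_pos: [0.4632, -0.0227, 0.0592]
ee_rot: [-3.141, 0.002, 3.134]
force: [-2.0, -3.2, 13.8]
width: 0.028
gripper_force: 50.0
```

```bash
python3 st.py
```

```text
{'t': 42.5167, 'eef_pos': [0.4632, -0.0227, 0.0592], 'ee_rot': [-3.1409, 0.0016, 3.1336], 'force': [-2.0056, -3.1909, 13.7833], 'moment': [-1.1342, 0.7485, 0.1129], 'width': 0.028}
```

Request:
{"op": "arm_command", "data": {"commands": [{"tx": 0, "ty": 0, "tz": 0, "twist": -0.025}, {"tx": 0, "ty": 0, "tz": -0.06, "twist": -0.025}, {"tx": 0, "ty": 0, "tz": -0.15, "twist": -0.025}, {"tx": 0, "ty": 0, "tz": -0.3, "twist": -0.06}, {"tx": 0, "ty": 0, "tz": -0.42, "twist": -0.1}, {"tx": 0, "ty": 0, "tz": -0.5, "twist": -0.14}, {"tx": 0, "ty": 0, "tz": -0.5, "twist": -0.18}, {"tx": 0, "ty": 0, "tz": -0.5, "twist": -0.21}]}}

```text
t: 43.18
eef_pos: [0.4632, -0.022, 0.1845]
ee_rot: [-3.141, 0.003, -2.484]
force: [-0.3, 0.2, -2.4]
width: 0.0277
gripper_force: 50.0
```

```bash
python3 - <<'E'
from h import *
calls([(.515,.03,.2,-1.64)])
E
```

```text
call from [ 0.4632 -0.022   0.1845] -2.484
tx -0.291 ty 0.038 tz -0.062 twist -0.269  rows 6.8
```

Request:
{"op": "arm_command", "data": {"commands": [{"tx": -0.29, "ty": 0.04, "tz": -0.06, "twist": -0.269}, {"tx": -0.29, "ty": 0.04, "tz": -0.06, "twist": -0.269}, {"tx": -0.29, "ty": 0.04, "tz": -0.06, "twist": -0.269}, {"tx": -0.29, "ty": 0.04, "tz": -0.06, "twist": -0.269}, {"tx": -0.29, "ty": 0.04, "tz": -0.06, "twist": -0.269}, {"tx": -0.29, "ty": 0.04, "tz": -0.06, "twist": -0.269}, {"tx": -0.29, "ty": 0.04, "tz": -0.06, "twist": -0.269}, {"tx": -0.29, "ty": 0.04, "tz": -0.06, "twist": -0.269}]}}

```text
t: 43.85
eef_pos: [0.5138, 0.0295, 0.1976]
ee_rot: [3.141, -0.0, -1.642]
force: [-1.0, -0.7, -1.0]
width: 0.0273
gripper_force: 50.0
```

```bash
python3 - <<'E'
from h import *
c=calibration("wrist");im=cv2.cvtColor(save("wrist","w7"),cv2.COLOR_RGB2BGR)
for s,a0 in(((.6034,.0494),41),((.5774,-.1169),-31),((.4626,-.0221),-47)):
    f=fit_head(im,c,s,.015);print(f,"turned mod 90:",(a0-f[1])%90)
save("top","t4")
for r in spot_point("jar1","top"): print(round(r["score"],2),np.round(r["uv"]),ray("top",r["uv"],.006).round(3))
calls([(.5045,-.22,.17,-1.288)])
calls([(.5045,-.3455,.125,-1.288)],start=(.5045,-.22,.17,-1.288))
E
```

```text
(array([0.6037, 0.0494]), np.float64(-32.0), np.float64(52.83353040718505)) turned mod 90: 73.0
(array([ 0.5771, -0.1166]), np.float64(4.0), np.float64(52.61625757745851)) turned mod 90: 55.0
(array([ 0.4626, -0.0221]), np.float64(19.0), np.float64(51.83350620276043)) turned mod 90: 24.0
0.59 [315. 141.] [0.784 0.003 0.006]
0.54 [357. 217.] [ 0.58  -0.115  0.006]
call from [0.5139 0.0295 0.1978] -1.649
tx 0.998 ty -0.041 tz 0.111 twist -0.115  rows 6.0
call from [ 0.5045 -0.22    0.17  ] -1.288
tx 0.482 ty 0.140 tz 0.180 twist 0.000  rows 3.2
```

View pics/w7.png

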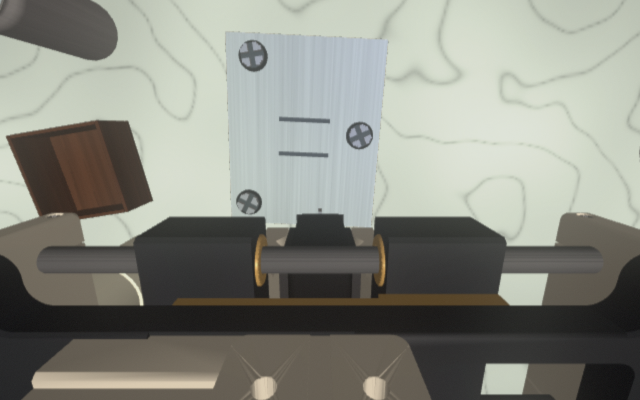

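The plate shows the screws at (253,55), (360,136) and (249,202). Their cross angles give turns of 145°, 114° and 73°. Screw 2's 2.53 rad alone is past the limit, and the other two reached their stops, so I'm returning the driver.

Request:
{"op": "arm_command", "data": {"commands": [{"tx": 0.998, "ty": -0.041, "tz": 0.11, "twist": -0.115}, {"tx": 0.998, "ty": -0.041, "tz": 0.11, "twist": -0.115}, {"tx": 0.998, "ty": -0.041, "tz": 0.11, "twist": -0.115}, {"tx": 0.998, "ty": -0.041, "tz": 0.11, "twist": -0.115}, {"tx": 0.998, "ty": -0.041, "tz": 0.11, "twist": -0.115}, {"tx": 0.998, "ty": -0.041, "tz": 0.11, "twist": -0.115}, {"tx": 0.998, "ty": -0.041, "tz": 0.11, "twist": -0.115}, {"tx": 0.998, "ty": -0.041, "tz": 0.11, "twist": -0.115}]}}

```text
t: 44.67
eef_pos: [0.5046, -0.2233, 0.1695]
ee_rot: [3.14, 0.0, -1.291]
force: [-0.2, -0.3, -2.2]
width: 0.0275
gripper_force: 50.0
```

Request:
{"op": "arm_command", "data": {"commands": [{"tx": 0.482, "ty": 0.14, "tz": 0.1, "twist": 0}, {"tx": 0.482, "ty": 0.14, "tz": 0.1, "twist": 0}, {"tx": 0.482, "ty": 0.14, "tz": 0.1, "twist": 0}, {"tx": 0.482, "ty": 0.14, "tz": 0.1, "twist": 0}, {"tx": 0.482, "ty": 0.14, "tz": 0.1, "twist": 0}, {"tx": 0.482, "ty": 0.14, "tz": 0.1, "twist": 0}, {"tx": 0.482, "ty": 0.14, "tz": 0.1, "twist": 0}, {"tx": 0.482, "ty": 0.14, "tz": 0.1, "twist": 0}]}}

```text
t: 45.33
eef_pos: [0.5065, -0.3443, 0.1462]
ee_rot: [-3.141, -0.0, -1.283]
force: [-1.0, 1.1, -0.1]
width: 0.0276
gripper_force: 50.0
```

```bash
python3 - <<'E'
from h import *
s=get_state();print(s["eef_pos"],s["ee_rot"])
calls([(.5044,-.3457,.108,-1.288),(.5044,-.3457,.064,-1.288)])
E
python3 look.py w8 .504 -.3448
```

```text
[ 0.50650045 -0.34433484  0.14615067] [-3.14074335e+00 -4.32632757e-04 -1.28348103e+00]
call from [ 0.5065 -0.3443  0.1462] -1.283
tx 0.003 ty 0.010 tz 0.153 twist 0.001  rows 0.9
tx 0.003 ty 0.010 tz 0.329 twist 0.001  rows 2.0
{'eef_pos': [0.5065, -0.3443, 0.1462], 'ee_rot': [-3.1407, -0.0004, -1.2835], 'force': [-1.0299, 1.0984, -0.0808], 'width': 0.0276}
crop px: tip [356.72916221 288.09812843] screw top [365.24073519 218.18776896]
```

View pics/w8c.png

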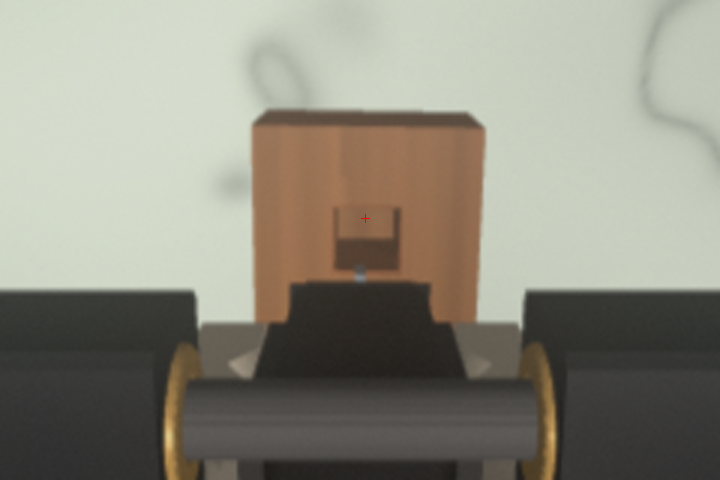

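The hole is centred at (367,238), about 2 mm to the tool's +y side of the bit at (360,275). This agrees with the plan, so I'm lowering.

Request:
{"op": "arm_command", "data": {"commands": [{"tx": 0.003, "ty": 0.01, "tz": 0.1, "twist": 0.001}, {"tx": 0.003, "ty": 0.01, "tz": 0.15, "twist": 0.001}, {"tx": 0.003, "ty": 0.01, "tz": 0.15, "twist": 0.001}, {"tx": 0.003, "ty": 0.01, "tz": 0.15, "twist": 0.001}, {"tx": 0.003, "ty": 0.01, "tz": 0.17, "twist": 0.001}, {"tx": 0.003, "ty": 0.01, "tz": 0.19, "twist": 0.001}, {"tx": 0.003, "ty": 0.01, "tz": 0.21, "twist": 0.001}, {"tx": 0.003, "ty": 0.01, "tz": 0.22, "twist": 0.001}]}}

```text
t: 46.05
eef_pos: [0.5037, -0.3468, 0.0901]
ee_rot: [3.142, 0.0, -1.288]
force: [0.3, 0.5, -1.9]
width: 0.0278
gripper_force: 50.0
```

```bash
python3 st.py
```

```text
{'t': 46.05, 'eef_pos': [0.5037, -0.3468, 0.0901], 'ee_rot': [3.1415, 0.0002, -1.2877], 'force': [0.2722, 0.5235, -1.8821], 'moment': [0.1123, 0.032, 0.0064], 'width': 0.0278}
```

Request:
{"op": "arm_command", "data": {"commands": [{"tx": -0.003, "ty": -0.004, "tz": 0.03, "twist": 0}, {"tx": -0.003, "ty": -0.004, "tz": 0.05, "twist": 0}, {"tx": -0.003, "ty": -0.004, "tz": 0.07, "twist": 0}, {"tx": -0.003, "ty": -0.004, "tz": 0.085, "twist": 0}, {"tx": -0.003, "ty": -0.004, "tz": 0.095, "twist": 0}, {"tx": -0.003, "ty": -0.004, "tz": 0.103, "twist": 0}, {"tx": -0.003, "ty": -0.004, "tz": 0.106, "twist": 0}, {"tx": -0.003, "ty": -0.004, "tz": 0.106, "twist": 0}]}}

```text
t: 46.72
eef_pos: [0.5045, -0.346, 0.0639]
ee_rot: [3.141, 0.0, -1.288]
force: [-0.3, -0.5, -0.9]
width: 0.0275
gripper_force: 50.0
```

```bash
python3 st.py
```

```text
{'t': 46.7167, 'eef_pos': [0.5045, -0.346, 0.0639], 'ee_rot': [3.1414, 0.0001, -1.2877], 'force': [-0.2588, -0.5335, -0.9188], 'moment': [0.0061, -0.0592, 0.0334], 'width': 0.0275}
```

Request:
{"op": "arm_command", "data": {"commands": [{"tx": 0, "ty": 0, "tz": 0.002, "twist": 0}, {"tx": 0, "ty": 0, "tz": 0.004, "twist": 0}, {"tx": 0, "ty": 0, "tz": 0.006, "twist": 0}, {"tx": 0, "ty": 0, "tz": 0.006, "twist": 0}, {"tx": 0, "ty": 0, "tz": 0.006, "twist": 0}, {"tx": 0, "ty": 0, "tz": 0.006, "twist": 0}, {"tx": 0, "ty": 0, "tz": 0.006, "twist": 0}, {"tx": 0, "ty": 0, "tz": 0.006, "twist": 0}]}}

```text
t: 47.38
eef_pos: [0.5047, -0.3461, 0.0629]
ee_rot: [-3.141, -0.0, -1.287]
force: [-2.1, 1.4, 5.0]
width: 0.0275
gripper_force: 50.0
```

Request:
{"op": "arm_command", "data": {"commands": [{"tx": 0, "ty": 0, "tz": 0, "twist": 0}, {"tx": 0, "ty": 0, "tz": 0, "twist": 0}, {"tx": 0, "ty": 0, "tz": 0, "twist": 0}, {"tx": 0, "ty": 0, "tz": 0, "twist": 0}, {"tx": 0, "ty": 0, "tz": -0.1, "twist": 0}, {"tx": 0, "ty": 0, "tz": -0.25, "twist": 0}, {"tx": 0, "ty": 0, "tz": -0.4, "twist": 0}, {"tx": 0, "ty": 0, "tz": -0.5, "twist": 0}], "claw": 0.75}}

```text
t: 48.05
eef_pos: [0.5054, -0.3466, 0.191]
ee_rot: [-3.14, -0.002, -1.287]
force: [-0.1, -0.6, 0.4]
width: 0.0652
gripper_force: 0.0
```

Request:
{"op": "arm_command", "data": {"commands": [{"tx": -0.4, "ty": 0, "tz": -0.1, "twist": 0}, {"tx": -0.4, "ty": 0, "tz": -0.1, "twist": 0}, {"tx": -0.4, "ty": 0, "tz": -0.1, "twist": 0}, {"tx": -0.4, "ty": 0, "tz": -0.1, "twist": 0}, {"tx": -0.4, "ty": 0, "tz": -0.1, "twist": 0}, {"tx": -0.4, "ty": 0, "tz": -0.1, "twist": 0}, {"tx": -0.4, "ty": 0, "tz": -0.1, "twist": 0}, {"tx": -0.4, "ty": 0, "tz": -0.1, "twist": 0}]}}

```text
t: 48.72
eef_pos: [0.4766, -0.2506, 0.2118]
ee_rot: [3.14, 0.0, -1.289]
force: [0.8, -0.4, -0.3]
width: 0.0661
gripper_force: 0.0
```

```bash
python3 st.py; python3 - <<'E'
from h import *
a=save("scene","s9")
for r in spot_point("jar1","scene"): print(round(r["score"],2),np.round(r["uv"]),ray("scene",r["uv"],.006).round(3))
save("top","t9")
for r in spot_point("jar1","top"): print(round(r["score"],2),np.round(r["uv"]),ray("top",r["uv"],.006).round(3))
for r in spot_point("driver","scene"): print("driver",round(r["score"],2),np.round(r["uv"]))
E
```

```text
{'t': 48.7167, 'eef_pos': [0.4766, -0.2506, 0.2118], 'ee_rot': [3.1404, 0.0005, -1.2887], 'force': [0.8214, -0.4346, -0.3182], 'moment': [0.0533, -0.0241, 0.0316], 'width': 0.0661}
0.83 [360. 128.] [0.525 0.347 0.006]
0.68 [399. 141.] [0.637 0.367 0.006]
0.56 [330. 112.] [0.413 0.357 0.006]
0.9 [181. 192.] [0.634 0.353 0.006]
0.78 [178. 230.] [0.532 0.352 0.006]
0.74 [172. 274.] [0.42  0.356 0.006]
driver 0.77 [161. 313.]
```

View pics/s9.png

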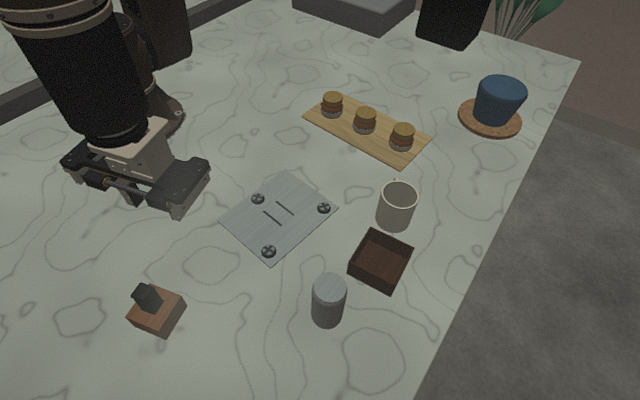

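The three jars stand on the board at (332,103), (365,119) and (402,135). The driver sits upright in its block at (148,298), and the mug, shaker and napkin box have not moved. I'm handing in.

```bash
python3 -c "
from station import *
print(job_done())"
```

```text
the job is handed in; nothing more can be done
None
```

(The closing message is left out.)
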